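# Roll test of salvaged tubes

## Task

Find out which of the three tubes in the rack are still round. One at a time, lay each tube level across the upper half of the ramp, set it down and let go, in any order: a tube that rolls down stays at the foot of the ramp, a tube that stays where it was laid has a flat and goes into the scrap bin before the next one is tried. Leave the tools and other things lying round the work where they are.

Things in the scene. Friction and masses are not known exactly. Their poses are not given: they have to be found in the camera images.
- tube_a: steel tube offcut, outside diameter 36 mm, 110 mm long, wall 3 mm, about 0.22 kg, either round or with a flat. Origin at the middle of its axis, its y axis along the tube. At the start it lies level in one of the rack's slots, origin 39.5 mm above the bench. The three look alike as they lie.
- tube_b: steel tube offcut, outside diameter 36 mm, 110 mm long, wall 3 mm, about 0.22 kg, either round or with a flat. Origin at the middle of its axis, its y axis along the tube. At the start it lies level in one of the rack's slots, origin 39.5 mm above the bench. A flat is 22 mm wide, runs along the whole tube and starts hidden underneath; lying on it the axis is 4 mm lower.
- tube_c: steel tube offcut, outside diameter 36 mm, 110 mm long, wall 3 mm, about 0.22 kg, either round or with a flat. Origin at the middle of its axis, its y axis along the tube. At the start it lies level in one of the rack's slots, origin 39.5 mm above the bench. At least one of the three tubes is round and at least one has a flat.
- ramp: fixed test ramp 160 x 360 mm: wooden deck on a plywood base, two dark side guides 130 mm apart that stand 16 mm above the deck. Origin under its middle on the bench; x across it, y up the slope. The deck slopes 10 degrees down towards -y and is 50 mm above the bench at y = 0. A round tube let go on it rolls to the foot by itself; one lying on its flat stays put.
- ramp_top (a point): point on the deck's surface, on the ramp's middle line at ramp y = +100 mm, 67.6 mm above the bench: a good place to lay a tube, its axis along the ramp's x axis. The point's axes are the ramp's (not tilted).
- ramp_foot (a point): point on the deck's surface at the foot of the ramp, ramp y = -130 mm, 27 mm above the bench. A wooden stop across the low end (inner face at y = -165 mm, top 68 mm above the bench) catches what rolls; two tubes fit side by side against it.
- rack: fixed grey rack 280 x 104 mm. Origin under its middle on the bench. Three slots across it, at x = -90, 0, 90 mm, hold a tube each, tube axis along the rack's y. A slot is two 90 degree steel vees at y = -38 and +38 mm, 33 mm high; between y = -31 and +31 mm the tube is free for the fingers (base plate 6 mm thick below).
- scrap_bin: fixed square open bin of dark sheet steel, 170 x 170 x 55 mm high, wall and floor 4 mm. Origin under its middle on the bench. It and the rack stand on either side of the ramp, and may change sides.
- spanner: loose spanner, 218 mm, beyond the ramp: leave alone. Origin under the middle.
- tape_measure: loose tape measure 62 x 94 x 37 mm: leave alone. Origin under the middle.
- bearing: loose ball bearing, 62 mm diameter, 16 mm high: leave alone. Origin under the middle.
- bolt: loose bolt with nut, 88 mm: leave alone. Origin under the middle.
- marker: loose marker pen, 135 mm: leave alone. Origin under the middle.
Not all that is in view belongs to the job. What is shaped like the tube_b but green is not meant.

How it is judged (in metres and radians):
On the way, in this order (a step that is already met when the one before it is completed fails the run):
1. one tube is laid across the upper half of the ramp, set down rather than dropped, and let go (((y of tube_a in the frame of ramp between 0.02 and 0.16 m and x of tube_a in the frame of ramp between -0.06 and 0.06 m and z of tube_a in the frame of ramp_top between -0.01 and 0.034 m and contact force between the fingers and tube_a below 0.05 N and contact force between tube_a and ramp above 0.1 N and linear speed of tube_a below 0.35 m/s and angle between the y axis of tube_a and the x axis of ramp, either way round below 0.35 rad) or (y of tube_b in the frame of ramp between 0.02 and 0.16 m and x of tube_b in the frame of ramp between -0.06 and 0.06 m and z of tube_b in the frame of ramp_top between -0.01 and 0.034 m and contact force between the fingers and tube_b below 0.05 N and contact force between tube_b and ramp above 0.1 N and linear speed of tube_b below 0.35 m/s and angle between the y axis of tube_b and the x axis of ramp, either way round below 0.35 rad) or (y of tube_c in the frame of ramp between 0.02 and 0.16 m and x of tube_c in the frame of ramp between -0.06 and 0.06 m and z of tube_c in the frame of ramp_top between -0.01 and 0.034 m and contact force between the fingers and tube_c below 0.05 N and contact force between tube_c and ramp above 0.1 N and linear speed of tube_c below 0.35 m/s and angle between the y axis of tube_c and the x axis of ramp, either way round below 0.35 rad))), for 0.04 s.
2. a second tube is laid across the upper half of the ramp, set down rather than dropped, and let go after the first has been sorted (round at the ramp's foot, flat in the scrap bin) (((y of tube_a in the frame of ramp between 0.02 and 0.16 m and x of tube_a in the frame of ramp between -0.06 and 0.06 m and z of tube_a in the frame of ramp_top between -0.01 and 0.034 m and contact force between the fingers and tube_a below 0.05 N and contact force between tube_a and ramp above 0.1 N and linear speed of tube_a below 0.35 m/s and angle between the y axis of tube_a and the x axis of ramp, either way round below 0.35 rad and ((x of tube_b in the frame of scrap_bin between -0.08 and 0.08 m and y of tube_b in the frame of scrap_bin between -0.08 and 0.08 m and z of tube_b in the frame of scrap_bin below 0.06 m) or (y of tube_c in the frame of ramp between -0.165 and -0.085 m and x of tube_c in the frame of ramp between -0.06 and 0.06 m and z of tube_c in the frame of ramp below 0.07 m))) or (y of tube_b in the frame of ramp between 0.02 and 0.16 m and x of tube_b in the frame of ramp between -0.06 and 0.06 m and z of tube_b in the frame of ramp_top between -0.01 and 0.034 m and contact force between the fingers and tube_b below 0.05 N and contact force between tube_b and ramp above 0.1 N and linear speed of tube_b below 0.35 m/s and angle between the y axis of tube_b and the x axis of ramp, either way round below 0.35 rad and ((y of tube_a in the frame of ramp between -0.165 and -0.085 m and x of tube_a in the frame of ramp between -0.06 and 0.06 m and z of tube_a in the frame of ramp below 0.07 m) or (y of tube_c in the frame of ramp between -0.165 and -0.085 m and x of tube_c in the frame of ramp between -0.06 and 0.06 m and z of tube_c in the frame of ramp below 0.07 m))) or (y of tube_c in the frame of ramp between 0.02 and 0.16 m and x of tube_c in the frame of ramp between -0.06 and 0.06 m and z of tube_c in the frame of ramp_top between -0.01 and 0.034 m and contact force between the fingers and tube_c below 0.05 N and contact force between tube_c and ramp above 0.1 N and linear speed of tube_c below 0.35 m/s and angle between the y axis of tube_c and the x axis of ramp, either way round below 0.35 rad and ((y of tube_a in the frame of ramp between -0.165 and -0.085 m and x of tube_a in the frame of ramp between -0.06 and 0.06 m and z of tube_a in the frame of ramp below 0.07 m) or (x of tube_b in the frame of scrap_bin between -0.08 and 0.08 m and y of tube_b in the frame of scrap_bin between -0.08 and 0.08 m and z of tube_b in the frame of scrap_bin below 0.06 m))))), for 0.04 s.
3. the third tube is laid across the upper half of the ramp, set down rather than dropped, and let go after the other two have been sorted (((y of tube_a in the frame of ramp between 0.02 and 0.16 m and x of tube_a in the frame of ramp between -0.06 and 0.06 m and z of tube_a in the frame of ramp_top between -0.01 and 0.034 m and contact force between the fingers and tube_a below 0.05 N and contact force between tube_a and ramp above 0.1 N and linear speed of tube_a below 0.35 m/s and angle between the y axis of tube_a and the x axis of ramp, either way round below 0.35 rad and (x of tube_b in the frame of scrap_bin between -0.08 and 0.08 m and y of tube_b in the frame of scrap_bin between -0.08 and 0.08 m and z of tube_b in the frame of scrap_bin below 0.06 m) and (y of tube_c in the frame of ramp between -0.165 and -0.085 m and x of tube_c in the frame of ramp between -0.06 and 0.06 m and z of tube_c in the frame of ramp below 0.07 m)) or (y of tube_b in the frame of ramp between 0.02 and 0.16 m and x of tube_b in the frame of ramp between -0.06 and 0.06 m and z of tube_b in the frame of ramp_top between -0.01 and 0.034 m and contact force between the fingers and tube_b below 0.05 N and contact force between tube_b and ramp above 0.1 N and linear speed of tube_b below 0.35 m/s and angle between the y axis of tube_b and the x axis of ramp, either way round below 0.35 rad and (y of tube_a in the frame of ramp between -0.165 and -0.085 m and x of tube_a in the frame of ramp between -0.06 and 0.06 m and z of tube_a in the frame of ramp below 0.07 m) and (y of tube_c in the frame of ramp between -0.165 and -0.085 m and x of tube_c in the frame of ramp between -0.06 and 0.06 m and z of tube_c in the frame of ramp below 0.07 m)) or (y of tube_c in the frame of ramp between 0.02 and 0.16 m and x of tube_c in the frame of ramp between -0.06 and 0.06 m and z of tube_c in the frame of ramp_top between -0.01 and 0.034 m and contact force between the fingers and tube_c below 0.05 N and contact force between tube_c and ramp above 0.1 N and linear speed of tube_c below 0.35 m/s and angle between the y axis of tube_c and the x axis of ramp, either way round below 0.35 rad and (y of tube_a in the frame of ramp between -0.165 and -0.085 m and x of tube_a in the frame of ramp between -0.06 and 0.06 m and z of tube_a in the frame of ramp below 0.07 m) and (x of tube_b in the frame of scrap_bin between -0.08 and 0.08 m and y of tube_b in the frame of scrap_bin between -0.08 and 0.08 m and z of tube_b in the frame of scrap_bin below 0.06 m)))), for 0.04 s.
At the end, for the whole second after the job is handed in: every round tube lies at rest on the foot of the ramp (its middle 85 to 165 mm down the slope from the ramp's middle, between the guides), and every tube with a flat lies at rest inside the scrap bin (its middle within 80 mm of the bin's middle each way and under 60 mm high) (y of tube_a in the frame of ramp between -0.165 and -0.085 m and x of tube_a in the frame of ramp between -0.06 and 0.06 m and z of each of tube_a, tube_c in the frame of ramp below 0.07 m and linear speed of each of tube_a, tube_b, tube_c below 0.03 m/s and x of tube_b in the frame of scrap_bin between -0.08 and 0.08 m and y of tube_b in the frame of scrap_bin between -0.08 and 0.08 m and z of tube_b in the frame of scrap_bin below 0.06 m and y of tube_c in the frame of ramp between -0.165 and -0.085 m and x of tube_c in the frame of ramp between -0.06 and 0.06 m); the robot touches nothing.
It fails at once if a bystander (spanner, tape measure, bearing, bolt or marker) is moved by more than 30 mm (distance of any of spanner, tape_measure, bearing, bolt, marker from where it was at the start of the episode above 0.03 m).
It also fails if it takes over 72 s, if anything falls off the work surface, if the arm or the gripper's body presses on something with over 40 N, if the wrist force passes 120 N, or if a joint passes its speed limit or range.

## Robot

A 7-joint arm with a two-finger parallel gripper is mounted at the origin on a cart in front of the work surface, level with it; the furniture and walls round the work are solid. World frame = base frame: x ahead of the robot, y to its left, z up, the work surface at z = 0. Lengths are in m, angles in degrees, forces in N, time in s.
With the tool pointing down it reaches from about 0.425 to 0.875 m from the base axis. Payload 4.7 kg.
Tool frame: the origin (TCP) lies midway between the tips of the shut fingers; the grasp point (between the pads) lies 19 mm behind it; z points along the fingers, y is the line along which they close (so a half turn about z gives the same grasp; the last joint's range is limited). The gripper opens to 87 mm and grips with 3 to 60 N. Pads are 19 mm wide; open, the fingers measure 117 mm over their backs; the gripper's body (75 mm by 190 mm) begins 51 mm behind the grasp point.
Start: joints at [-69.379, 18.392, -4.016, 83.108, 1.295, 78.541, -3.26], TCP at [0.22, 0.612, 0.223] pointing down, gripper open.
Joint ranges: [-163.93, 163.93], [-17.29, 119.83], [-79.2, 71.16], [3.27, 140.29], [-89.18, 269.18], [5.43, 117.66], [-154.24, 154.24]. Speed limits (degrees/s): [147.25, 147.25, 180, 180, 180, 180, 180].

## Interface

Orientations are given as [roll, pitch, yaw] about the fixed x, y, z axes, in that order (R = Rz(yaw) Ry(pitch) Rx(roll)).
In Python, from cell import env gives the robot as it stands. The module is installed in compiled form; this text tells all that it offers.
- The arm moves only by the tool step_arm, never from a script. Its argument "rows" is a list of rows, each an object with "angular": the turn, a rotation vector about the tool's x, y, z in units of pi rad (1.0 is pi rad), a list of three; "slide": the shift along the tool's x, y, z in units of 500 mm (1.0 is 500 mm), a list of three; "jaw": the opening, from 0 (shut) to 1 (fully open). A call has 1 to 10 rows; each row shifts and turns the commanded pose from where the row before left it, along the tool's axes as they then stand; what a row does not reach is not made up. A row lasts 1/8 s, in which the tool goes at most 62.5 mm and 10.7 degrees, less where a joint would pass 70% of its speed; a pose out of reach is approached as far as the arm can. A call with a number of a shift or a turn outside -1 to 1 is refused whole. A call with a gripper value outside its range is refused whole. The fingers move at their own pace and stop on an object; "newtons" is the grip in N (left out, the last holds). Time passes only in rows, so rows that do not move let the fingers close. It gives the time, the measured TCP pose, the force, the opening and the grip force at its end, in the units of the state.
- env.get_obs(): the state, without advancing time (a new reading comes with each control period).
- env.read_camera(name): name is "scene" or "top" or "wrist"; returns the picture (384x512x3 uint8, red, green, blue); there is no depth.
- env.camera_info(name): a dict with "fx", "fy", "cx", "cy" (pixels), "R" (3x3) and "t" (3): a world point X has camera coordinates R X + t. Camera axes: x right, y down, z forward; pixel columns grow to the right and rows downward; lengths in m; the calibration is good to about 2 mm. A picture is of the moment at which its call begins: read the wrist's pose just before it. camera_info takes no time and is no camera call; for the wrist camera it gives the pose at the moment of the call.
- env.sign_off(): hands the job in; it is judged then, once.
The state is a dict: "time_s": time; "qpos": joint angles; "joint_velocities": joint speeds; "effort": joint torques, N m; "tool_pos": TCP position; "tool_rot": TCP orientation; "force": force on the tool from outside, world axes, zero at the start; "wrist_torque": the same for the moment, N m; "grip_width": finger opening in m; "grasp_force": force on a finger pad.
Only numpy, scipy, OpenCV 4.12 (cv2) and the standard library are available. Lean on these libraries where they do the work, as an engineer would, in place of code of your own. Each camera call takes 0.05 s, during which the arm holds its last target. There are 200 camera calls.

## Working session

There is one attempt and no reset: what is moved stays moved. The work goes in short steps, Python scripts to look and compute and a tool call to move; the robot and the scene stay as the last step left them, time stands still between calls to the robot, and variables do not carry over. Pictures are saved under pics/ and viewed, at most 10 in all, crops included, and the job is handed in when it is done.

Besides the shell and the picture viewer there is one more tool, called after "Emit:" as name(argument=value, ...), one argument or row to a line, values as JSON. step_arm: Moves the arm, as the interface text tells. Shifts and turns lie within -1 to 1; 1 stands for 500 mm of shift or pi rad of turn. Its arguments: {"type":"object","properties":{"rows":{"type":"array"},"newtons":{"type":"number"}},"required":["rows"]}

```bash
mkdir -p pics; python3 - <<'E'
from cell import env
import cv2,numpy as np
o=env.get_obs();print(o['tool_pos'],o['tool_rot'],o['time_s'],o['grip_width'])
for n in("top","scene"):
    im=env.read_camera(n);cv2.imwrite(f"pics/{n}0.png",im[:,:,::-1]);c=env.camera_info(n)
    print(n,c['fx'],c['cx'],c['cy'],np.round(c['R'],3).tolist(),np.round(c['t'],3))
a=cv2.imread("pics/top0.png");b=cv2.imread("pics/scene0.png")
cv2.imwrite("pics/t1.png",cv2.resize(a,(800,600)));cv2.imwrite("pics/s1.png",cv2.resize(b,(800,600)))
E
```

```text
[0.22018993 0.61098158 0.22145951] [-1.79890059e+02  5.32676227e-03  1.60187813e+02] 0.0 0.08722571355405664
top 460.8224629615322 261.16666514776705 196.69766046964844 [[-0.007, -1.0, 0.01], [-0.996, 0.006, -0.09], [0.09, -0.01, -0.996]] [0.083 0.543 1.494]
scene 436.35198705369413 254.97032900607852 191.54939305416167 [[-0.901, -0.433, -0.011], [-0.28, 0.602, -0.748], [0.331, -0.671, -0.663]] [0.524 0.161 1.617]
```

View pics/t1.png

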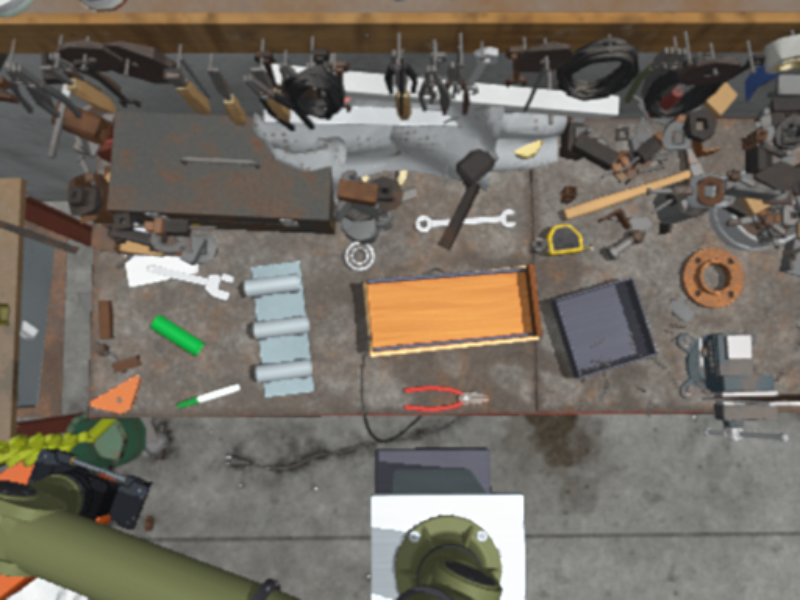

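View pics/s1.png

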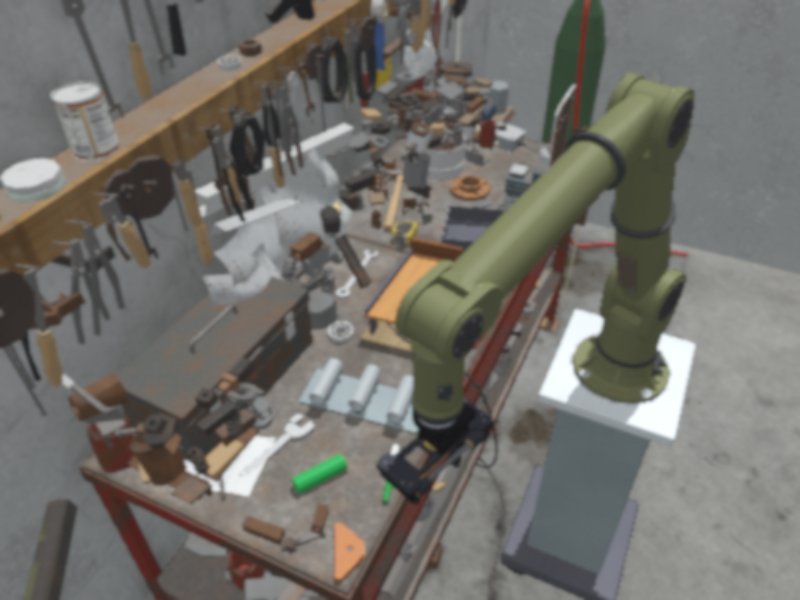

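The top view (800×600 scale) shows the rack at about (282,328) with grey tubes at (272,285), (281,328) and (283,371). The green decoy tube is at (177,335), the ramp at (452,310) and the bin at (605,328). The dark stop at the ramp's right end (532,303) suggests the foot is there, towards world −y. The scene view agrees: the plywood high end is nearest the rack.

```bash
cat > h.py <<'E'
from cell import env
import cv2,numpy as np
def ray(c,p):
    R,t=np.array(c['R']),np.array(c['t']); p=np.atleast_2d(p).astype(float)
    d=np.c_[(p[:,0]-c['cx'])/c['fx'],(p[:,1]-c['cy'])/c['fy'],np.ones(len(p))]@R
    return -R.T@t,d
def plane(c,p,z):
    o,d=ray(c,p); return o+d*((z-o[2])/d[:,2])[:,None]
def tri(c1,p1,c2,p2):
    o1,d1=ray(c1,p1);o2,d2=ray(c2,p2);d1=d1[0];d2=d2[0]
    s=np.linalg.lstsq(np.c_[d1,-d2],o2-o1,rcond=None)[0]
    a,b=o1+s[0]*d1,o2+s[1]*d2
    return (a+b)/2,np.linalg.norm(a-b)
def rects(m,amin):
    m=cv2.morphologyEx(m.astype('uint8'),cv2.MORPH_OPEN,np.ones((3,3)))
    return [cv2.minAreaRect(k) for k in cv2.findContours(m,cv2.RETR_EXTERNAL,cv2.CHAIN_APPROX_NONE)[0] if cv2.contourArea(k)>amin]
E
python3 - <<'E'
from h import *
for n in("top","scene"):
    im=cv2.imread(f"pics/{n}0.png");hsv=cv2.cvtColor(im,cv2.COLOR_BGR2HSV);H,S,V=cv2.split(hsv);c=env.camera_info(n)
    if n=="top":
        print('cam',-c['R'].T@c['t'])
        for p in[(174,182),(180,210),(181,237),(165,172),(190,200),(388,210),(290,200),(341,195)]:print(p,hsv[p[1],p[0]])
    orange=(H>8)&(H<20)&(S>150)&(V>140)
    roi=np.zeros_like(orange)
    if n=="top": roi[155:265,145:425]=1
    else: roi[130:300,180:330]=1
    for nm,m,z in(("orange",orange&roi,.05),("tube",(S<40)&(V>125)&roi,.0395)):
        for r in rects(m,60):
            print(n,nm,np.round(r[0],1),np.round(r[1],1),round(r[2],1),np.round(plane(c,[r[0]],z)[0],3))
            if n=="top":print('   ',np.round(plane(c,cv2.boxPoints(r),z)[:,:2],3).tolist())
    if n=="top":
        r2=roi.copy();r2[:,:350]=0
        for r in rects((S<70)&(V<90)&r2,500):print("bin",r,np.round(plane(c,cv2.boxPoints(r),.055)[:,:2],3).tolist())
        r2=roi.copy();r2[:,:155]=0;r2[:,205:]=0
        for r in rects((S<70)&(V>110)&r2,500):print("rack",r,np.round(plane(c,cv2.boxPoints(r),.006)[:,:2],3).tolist())
E
```

```text
cam [0.40691404 0.09464353 1.53596349]
(174, 182) [ 98  21 221]
(180, 210) [ 98  21 214]
(181, 237) [ 99  23 220]
(165, 172) [ 97  37 188]
(190, 200) [ 97  36 193]
(388, 210) [120  28 119]
(290, 200) [ 15 159 241]
(341, 195) [ 12 160 105]
top orange [284.9 197.1] [39.8 97.9] 84.6 [0.54  0.002 0.05 ]
    [[0.591, 0.166], [0.619, -0.151], [0.489, -0.161], [0.462, 0.154]]
top tube [363.1 247.6] [17.2 14.1] 41.2 [ 0.375 -0.249  0.04 ]
    [[0.377, -0.213], [0.411, -0.244], [0.374, -0.285], [0.34, -0.254]]
top tube [217. 245.] [10. 24.] 90.0 [0.387 0.223 0.04 ]
    [[0.403, 0.262], [0.403, 0.184], [0.371, 0.184], [0.371, 0.261]]
top tube [245.  247.5] [25. 24.] 90.0 [0.378 0.133 0.04 ]
    [[0.419, 0.171], [0.418, 0.094], [0.338, 0.094], [0.339, 0.171]]
top tube [220.1 231.4] [ 7.8 20.6] 61.4 [0.431 0.213 0.04 ]
    [[0.426, 0.248], [0.458, 0.19], [0.435, 0.178], [0.404, 0.236]]
top tube [154.9 219.3] [20.7 11.2] 40.6 [0.471 0.424 0.04 ]
    [[0.48, 0.461], [0.507, 0.438], [0.463, 0.387], [0.436, 0.41]]
top tube [220.5 215. ] [ 8. 11.] 90.0 [0.484 0.212 0.04 ]
    [[0.497, 0.229], [0.497,
[... 702 characters left out ...]
0.591, -0.442], [0.411, -0.421]]
rack ((179.5, 209.0), (108.0, 49.0), 90.0) [[0.688, 0.434], [0.687, 0.27], [0.328, 0.268], [0.329, 0.429]]
scene tube [323.  289.5] [19. 12.] 90.0 [0.16  0.375 0.04 ]
scene tube [325.  258.5] [17.  8.] 90.0 [0.196 0.251 0.04 ]
scene tube [205.5 192. ] [12. 13.] 90.0 [0.74  0.128 0.04 ]
scene tube [223.  233.5] [131.  86.] 90.0 [0.567 0.297 0.04 ]
scene tube [238.2 166.7] [32.6 19.1] 16.5 [ 0.696 -0.073  0.04 ]
scene tube [299.5 149. ] [ 6. 15.] 90.0 [ 0.504 -0.303  0.04 ]
scene tube [276.9 140.2] [15.5 24.3] 14.0 [ 0.623 -0.323  0.04 ]
scene tube [234.  142.5] [25. 32.] 90.0 [ 0.795 -0.224  0.04 ]
scene tube [193.5 141. ] [22. 27.] 90.0 [ 0.971 -0.156  0.04 ]
```

Emit:
step_arm(
  rows=[
    {"angular":[0,0,0],"slide":[0,0,-0.1],"jaw":1},
    {"angular":[0,0,0],"slide":[-0.09,-0.037,-0.05],"jaw":1},
    {"angular":[0,0,0],"slide":[-0.09,-0.037,-0.05],"jaw":1},
    {"angular":[0,0,0],"slide":[-0.09,-0.037,-0.05],"jaw":1},
    {"angular":[0,0,0],"slide":[-0.09,-0.037,-0.05],"jaw":1},
    {"angular":[0,0,0],"slide":[-0.09,-0.037,-0.05],"jaw":1},
    {"angular":[0,0,0],"slide":[-0.09,-0.037,-0.05],"jaw":1},
    {"angular":[0,0,0],"slide":[-0.09,-0.037,0],"jaw":1},
    {"angular":[0,0,0],"slide":[-0.09,-0.037,0],"jaw":1},
    {"angular":[0,0,0.05],"slide":[0,0,0],"jaw":1},
  ],
)

```text
time_s: 1.35
tool_pos: [0.5125, 0.3453, 0.4218]
tool_rot: [-179.9, 0.1, 150.5]
force: [-0.7, 1.1, 0.5]
grip_width: 0.0872
grasp_force: 0.0
```

Emit:
step_arm(
  rows=[
    {"angular":[0,0,0.0565],"slide":[0,0,0],"jaw":1},
    {"angular":[0,0,0.0565],"slide":[0,0,0],"jaw":1},
    {"angular":[0,0,0.0565],"slide":[0,0,0],"jaw":1},
    {"angular":[0,0,0.0565],"slide":[0,0,0],"jaw":1},
    {"angular":[0,0,0.0565],"slide":[0,0,0],"jaw":1},
    {"angular":[0,0,0.0565],"slide":[0,0,0],"jaw":1},
    {"angular":[0,0,0],"slide":[0,0,0],"jaw":1},
  ],
)

```text
time_s: 2.22
tool_pos: [0.5087, 0.3503, 0.4221]
tool_rot: [-180.0, 0.0, 90.3]
force: [0.2, -0.4, -0.4]
grip_width: 0.0872
grasp_force: 0.0
```

```bash
python3 - <<'E'
from h import *
import pickle
c=env.camera_info("wrist");im=env.read_camera("wrist")[:,:,::-1];o=env.get_obs()
print(o['tool_pos'],o['tool_rot'],o['qpos'],o['time_s'],c['fx'],-c['R'].T@c['t'],np.round(c['R'],2).tolist())
pickle.dump(c,open('w1.pkl','wb'));cv2.imwrite("pics/w1.png",im)
E
```

```text
[0.50874966 0.35025051 0.42214572] [-1.79968692e+02  2.87984586e-02  9.03637582e+01] [-49.80648769  13.88312659  16.80634796  66.96307237  -4.02935807
  99.74360749 -33.78089896] 2.275 315.7607831081423 [0.50863933 0.42599149 0.58275714] [[1.0, 0.0, -0.0], [0.0, -0.96, 0.28], [0.0, -0.28, -0.96]]
```

View pics/w1.png

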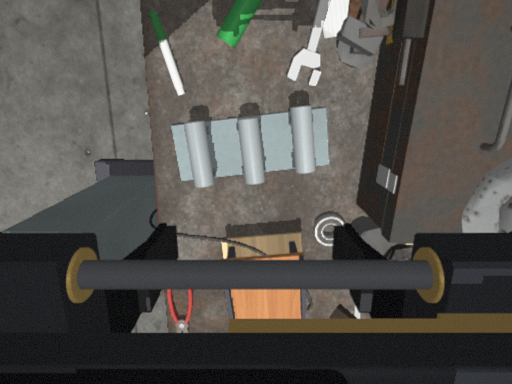

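The wrist view shows the three grey tubes in the rack at (200,154), (251,150) and (302,139). The green one at (240,20) lies loose and is not meant. I'll take a second view, confirm with an enlarged crop, then look at the ramp.

Emit:
step_arm(
  rows=[
    {"angular":[0,0,0],"slide":[-0.1,0,0],"jaw":0.8},
    {"angular":[0,0,0],"slide":[-0.1,0,0],"jaw":0.8},
    {"angular":[0,0,0],"slide":[0,0,0],"jaw":0.8},
    {"angular":[0,0,0],"slide":[0,0,0],"jaw":0.8},
  ],
)

```text
time_s: 2.78
tool_pos: [0.5089, 0.2507, 0.4227]
tool_rot: [-180.0, -0.1, 90.3]
force: [-0.1, 0.1, -0.4]
grip_width: 0.0701
grasp_force: 0.0
```

```bash
python3 - <<'E'
from h import *
import pickle
c=env.camera_info("wrist");im=env.read_camera("wrist")[:,:,::-1];o=env.get_obs()
print(o['tool_pos'],o['tool_rot'])
pickle.dump(c,open('w2.pkl','wb'));cv2.imwrite("pics/w2.png",im)
c1=pickle.load(open('w1.pkl','rb'));P=[]
for n,roi,cc in(("w1",(95,195,165,335),c1),("w2",(20,130,165,335),c)):
    im=cv2.imread(f"pics/{n}.png");hsv=cv2.cvtColor(im,cv2.COLOR_BGR2HSV);a,b,l,r=roi
    H,S,V=cv2.split(hsv[a:b,l:r])
    print(n,[(V[i,j],S[i,j],H[i,j]) for i,j in((59,35),(55,86),(44,137),(50,60))] if n=='w1' else '')
    m=(S<32)&(V>120)
    L=[]
    for q in rects(m,300): L.append((q[0][0]+l,q[0][1]+a,q[1],q[2]))
    L.sort();print(n,np.round([x[:2] for x in L],1).tolist(),[(np.round(x[2],1).tolist(),round(x[3],1)) for x in L]);P.append(L)
if len(P[0])==len(P[1])==3:
    for x,y in zip(*P):print(tri(c1,[x[:2]],c,[y[:2]]))
cr=cv2.imread("pics/w2.png")[0:150,150:350];cv2.imwrite("pics/w2c.png",cv2.resize(cr,(800,600),interpolation=cv2.INTER_CUBIC))
E
```

```text
[0.50874895 0.25152666 0.42233675] [-1.79971584e+02 -3.36931918e-02  9.03470902e+01]
w1 [(np.uint8(202), np.uint8(13), np.uint8(96)), (np.uint8(211), np.uint8(15), np.uint8(93)), (np.uint8(210), np.uint8(12), np.uint8(93)), (np.uint8(181), np.uint8(24), np.uint8(92))]
w1 [[192.6, 158.0], [237.0, 151.8], [297.5, 141.0]] [([72.2, 33.0], 80.5), ([68.4, 47.8], 83.7), ([70.0, 73.0], 90.0)]
w2 
w2 [[188.6, 93.8], [252.4, 89.3], [313.9, 79.8]] [([74.4, 35.0], 80.8), ([73.3, 84.8], 86.3), ([82.6, 37.8], 86.7)]
(array([0.40804079, 0.33670398, 0.07879427]), np.float64(0.0008885200642060158))
(array([0.49309077, 0.34619974, 0.09309898]), np.float64(0.024783002590513966))
(array([0.58882935, 0.36072046, 0.06816441]), np.float64(0.022201670009425464))
```

View pics/w2c.png

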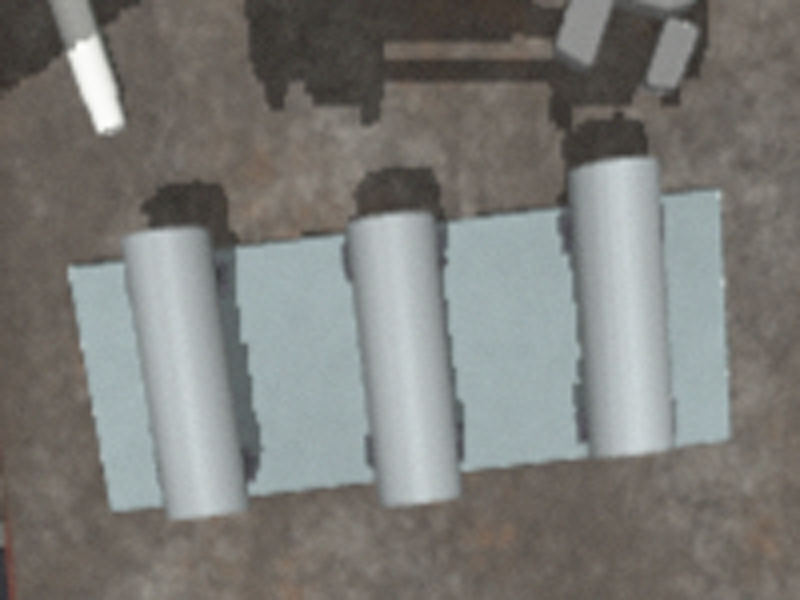

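Emit:
step_arm(
  rows=[
    {"angular":[0,0,0],"slide":[-0.11,0.01,0],"jaw":0.8},
    {"angular":[0,0,0],"slide":[-0.11,0.01,0],"jaw":0.8},
    {"angular":[0,0,0],"slide":[-0.11,0.01,0],"jaw":0.8},
    {"angular":[0,0,0],"slide":[-0.11,0.01,0],"jaw":0.8},
    {"angular":[0,0,0],"slide":[-0.11,0.0,0],"jaw":0.8},
    {"angular":[0,0,0],"slide":[0,0,0],"jaw":0.8},
    {"angular":[0,0,0],"slide":[0,0,0],"jaw":0.8},
  ],
)

```text
time_s: 3.7
tool_pos: [0.5303, -0.0228, 0.4222]
tool_rot: [-180.0, -0.0, 90.3]
force: [0.4, 0.0, 0.3]
grip_width: 0.0694
grasp_force: 0.0
```

```bash
python3 - <<'E'
from h import *
import pickle
c=env.camera_info("wrist");im=env.read_camera("wrist")[:,:,::-1];o=env.get_obs()
print(o['tool_pos'],o['tool_rot'])
pickle.dump(c,open('w3.pkl','wb'));cv2.imwrite("pics/w3.png",im)
E
```

```text
[ 0.53031448 -0.02213074  0.42211739] [-1.79958746e+02 -2.16242587e-02  9.04083121e+01]
```

View pics/w3.png

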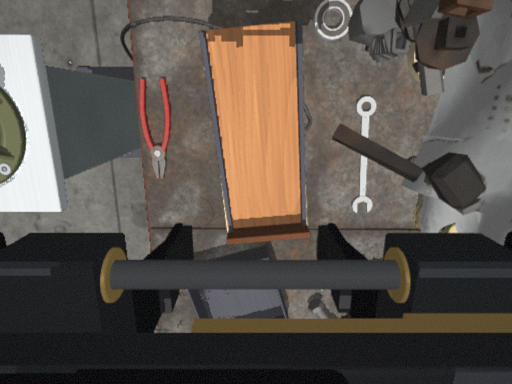

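The crop confirms three grey tubes in the rack slots and nothing green. The wrist view over the ramp shows its high end at the top, about (252,30), and the stop at about (268,235).

```bash
python3 - <<'E'
from h import *
import pickle
cs={n:pickle.load(open(n+'.pkl','rb')) for n in('w1','w2','w3')};cs['top']=env.camera_info('top')
E={}
for n,(a,b,l,r) in dict(w1=(95,195,165,335),w2=(30,135,165,335)).items():
    im=cv2.imread(f"pics/{n}.png");H,S,V=cv2.split(cv2.cvtColor(im,cv2.COLOR_BGR2HSV))
    m=np.zeros(S.shape,'uint8');m[a:b,l:r]=((S<20)&(V>130))[a:b,l:r]
    L=[]
    for q in rects(m,500):
        bp=cv2.boxPoints(q);bp=bp[np.argsort(bp[:,1])];L.append((bp[:2].mean(0),bp[2:].mean(0),q[1]))
    L.sort(key=lambda t:t[0][0]);E[n]=L;print(n,[(np.round(t[0],1).tolist(),np.round(t[1],1).tolist(),np.round(t[2]).tolist()) for t in L])
for x,y in zip(E['w1'],E['w2']):
    mx,my=(x[0]+x[1])/2,(y[0]+y[1])/2
    t,e=tri(cs['w1'],[mx],cs['w2'],[my])
    for n,v in(('w1',x),('w2',y)):
        p=plane(cs[n],[v[0],v[1]],.0395);d=p[0]-p[1];print(n,'mid@.0395',p.mean(0).round(4),'len',np.hypot(*d[:2]).round(3),'ang',np.degrees(np.arctan2(d[1],d[0])).round(1))
    print('tri',t.round(4),round(e,4))
Q={}
for n,(a,b,l,r) in dict(w3=(15,245,195,315),top=(165,230,230,350)).items():
    im=cv2.imread(f"pics/{n if n!='top' else 'top0'}.png");H,S,V=cv2.split(cv2.cvtColor(im,cv2.COLOR_BGR2HSV))
    m=np.zeros(S.shape,'uint8');m[a:b,l:r]=((H>6)&(H<20)&(S>120)&(V>170))[a:b,l:r]
    m=cv2.morphologyEx(m,cv2.MORPH_CLOSE,np.ones((5,5)));k=max(cv2.findContours(m,0,1)[0],key=cv2.contourArea)
    h=cv2.convexHull(k);ap=cv2.approxPolyDP(h,.03*cv2.arcLength(h,True),True)[:,0]
    print(n,ap.tolist())
    p=plane(cs[n],ap,.05);Q[n]=ap;print(np.round(p,3).tolist())
c=cs['top'];im=cv2.imread("pics/top0.png");H,S,V=cv2.split(cv2.cvtColor(im,cv2.COLOR_BGR2HSV))
m=np.zeros(S.shape,'uint8');m[172:248,346:426]=((H>110)&(H<135)&(S>18))[172:248,346:426]
for q in rects(m,800):print('bin',q,plane(c,[q[0]],.055).round(4),np.round(plane(c,cv2.boxPoints(q),.055)[:,:2],3).tolist())
E
```

```text
w1 [([192.60000610351562, 121.5], [204.39999389648438, 186.89999389648438], [66.0, 20.0]), ([246.6999969482422, 118.4000015258789], [254.39999389648438, 184.1999969482422], [66.0, 20.0]), ([300.79998779296875, 106.0], [306.29998779296875, 173.10000610351562], [67.0, 20.0])]
w2 [([189.39999389648438, 56.5], [201.0, 129.3000030517578], [74.0, 21.0]), ([246.3000030517578, 53.0], [254.10000610351562, 125.5], [73.0, 21.0]), ([303.70001220703125, 39.099998474121094], [309.0, 113.4000015258789], [74.0, 21.0])]
w1 mid@.0395 [0.4115 0.3347 0.0395] len 0.115 ang 97.7
w2 mid@.0395 [0.4108 0.3373 0.0395] len 0.115 ang 96.9
tri [0.4135 0.3387 0.0535] 0.0006
w1 mid@.0395 [0.5016 0.3402 0.0395] len 0.115 ang 96.7
w2 mid@.0395 [0.5014 0.3434 0.0395] len 0.114 ang 96.4
tri [0.5015 0.3445 0.0566] 0.0002
w1 mid@.0395 [0.5922 0.3607 0.0395] len 0.115 ang 97.3
w2 mid@.0395 [0.5925 0.3639 0.0395] len 0.114 ang 97.1
tri [0.5895 0.3644 0.0566] 0.0003
w3 [[288, 36], [299, 213], [233, 219], [208, 41]]
[[0.581, 0.149, 0.05], [0.61, -0.14, 0.05], [0.492, -0.152, 0.05], [0.457, 0.142, 0.05]]
top [[330, 175], [334, 212], [238, 221], [234, 182]]
[[0.611, -0.145, 0.05], [0.49, -0.156, 0.05], [0.464, 0.154, 0.05], [0.59, 0.167, 0.05]]
bin ((386.05859375, 209.26040649414062), (52.30777359008789, 54.36741256713867), 73.49564361572266) [[ 0.4979 -0.3235  0.055 ]] [[0.555, -0.217], [0.604, -0.388], [0.441, -0.43], [0.393, -0.26]]
```

```bash
python3 - <<'E'
from h import *
import pickle
cs={n:pickle.load(open(n+'.pkl','rb')) for n in('w1','w2','w3')};cs['top']=env.camera_info('top')
for n,p,z in(('w1',(262,256),.0817),('w3',(251,29),.0817),('w3',(251,40),.0817),('w3',(265,217),.022),('w3',(265,228),.068),('top',(235,203),.0817),('top',(335,194),.022),('top',(338.5,194),.068),('top',(345,194),.068)):
    print(n,p,plane(cs[n],[p],z)[0].round(4))
im=cv2.imread('pics/w3.png');print('w3 col 255',[im[r,253].tolist() for r in range(18,50,2)],[im[r,265].tolist() for r in range(208,246,2)])
im=cv2.imread('pics/w1.png');print('w1 col 262',[im[r,250].tolist() for r in range(226,264,2)])
im=cv2.imread('pics/top0.png');print([im[203,x].tolist() for x in range(229,240)],[im[194,x].tolist() for x in range(330,350)])
# vertical triangulation of deck corners, top vs w3
for a,b in(((334,212),(233,219)),((330,175),(299,213))):print('low corner',tri(cs['top'],[a],cs['w3'],[b]))
E
```

```text
w1 (262, 256) [0.5221 0.1641 0.0817]
w3 (251, 29) [0.524  0.1525 0.0817]
w3 (251, 40) [0.524  0.138  0.0817]
w3 (265, 217) [ 0.5503 -0.158   0.022 ]
w3 (265, 228) [ 0.549  -0.1613  0.068 ]
top (235, 203) [0.5193 0.1625 0.0817]
top (335, 194) [ 0.5516 -0.1652  0.022 ]
top (338.5, 194) [ 0.5471 -0.1685  0.068 ]
top (345, 194) [ 0.547  -0.1894  0.068 ]
w3 col 255 [[52, 58, 60], [45, 50, 53], [51, 53, 59], [48, 54, 63], [95, 146, 211], [102, 154, 224], [58, 89, 128], [57, 86, 125], [57, 85, 124], [98, 152, 220], [101, 153, 222], [100, 153, 221], [100, 151, 220], [104, 155, 221], [102, 153, 221], [102, 154, 222]] [[105, 155, 222], [103, 154, 221], [102, 153, 221], [102, 152, 221], [88, 131, 191], [56, 82, 120], [55, 85, 122], [55, 84, 121], [53, 83, 120], [25, 37, 55], [24, 35, 52], [27, 32, 53], [27, 38, 57], [23, 36, 52], [50, 74, 112], [57, 84, 129], [58, 81, 123], [55, 57, 63], [48, 51, 54]]
w1 col 262 [[61, 67, 71], [63, 68, 72], [53, 56, 60], [56, 61, 62], [57, 61, 65], [73, 93, 107], [105, 136, 160], [108, 140, 161], [105, 138, 160], [108, 141, 164], [48, 58, 65], [79, 82, 87], [107, 139, 163], [111, 144, 168], [108, 141, 164], [81, 107, 131], [44, 65, 97], [57, 66, 77], [54, 52, 52]]
[[56, 59, 64], [57, 60, 65], [56, 60, 63], [58, 61, 65], [66, 73, 80], [85, 112, 128], [103, 144, 170], [93, 140, 184], [79, 140, 213], [83, 155, 233], [88, 161, 235]] [[90, 164, 238], [89, 162, 237], [78, 141, 219], [55, 99, 153], [49, 86, 130], [49, 88, 134], [49, 89, 135], [47, 84, 129], [37, 67, 102], [24, 39, 62], [26, 41, 63], [38, 63, 105], [51, 86, 141], [53, 88, 144], [55, 80, 124], [61, 70, 84], [65, 68, 70], [64, 67, 71], [61, 65, 68], [60, 62, 66]]
low corner (array([ 0.49096721, -0.15844013,  0.03303909]), np.float64(0.0010143065397781057))
low corner (array([ 0.61484967, -0.15016719,  0.02060826]), np.float64(0.0006724238944871804))
```

Emit:
step_arm(
  rows=[
    {"angular":[0,0,0],"slide":[0.08,-0.026,0.04],"jaw":0.8},
    {"angular":[0,0,0],"slide":[0.08,-0.026,0.06],"jaw":0.8},
    {"angular":[0,0,0],"slide":[0.08,-0.026,0.06],"jaw":0.8},
    {"angular":[0,0,0],"slide":[0.08,-0.026,0.06],"jaw":0.8},
    {"angular":[0,0,0],"slide":[0.08,-0.026,0.06],"jaw":0.8},
    {"angular":[0,0,0],"slide":[0.08,-0.026,0.06],"jaw":0.8},
    {"angular":[0,0,0],"slide":[0.08,-0.026,0.06],"jaw":0.8},
    {"angular":[0,0,0],"slide":[0.08,-0.026,0.06],"jaw":0.8},
    {"angular":[0,0,0],"slide":[0.08,-0.026,0.06],"jaw":0.8},
    {"angular":[0,0,-0.037],"slide":[0,0,0],"jaw":0.8},
  ],
)

```text
time_s: 5.0
tool_pos: [0.4064, 0.3397, 0.159]
tool_rot: [-179.7, 0.1, 97.6]
force: [0.0, -0.3, 0.9]
grip_width: 0.0699
grasp_force: 0.0
```

```bash
cat >> h.py <<'E'
from scipy.spatial.transform import Rotation as Ro
def to(p,rpy=None):
    "total slide (units) in present tool axes, and total turn (units of pi) for a target"
    o=env.get_obs();R=Ro.from_euler('xyz',o['tool_rot'],degrees=True)
    s=R.inv().apply(np.array(p)-o['tool_pos'])/.5
    print('t',o['time_s'],'pos',o['tool_pos'].round(4),o['tool_rot'].round(1),'F',np.round(o['force'],1),'w',round(o['grip_width'],4),'slide',s.round(4),'turn',((R.inv()*Ro.from_euler('xyz',rpy,degrees=True)).as_rotvec()/np.pi).round(4) if rpy else '')
E
python3 -c "
from h import *
to([.4125,.3385,.0275],[180,0,97])"
```

```text
t 5.0 pos [0.4064 0.3397 0.159 ] [-1.797e+02  1.000e-01  9.760e+01] F [ 0.  -0.3  0.9] w 0.0699 slide [-0.0035  0.0133  0.263 ] turn [-0.0019  0.0007  0.0035]
```

Emit:
step_arm(
  rows=[
    {"angular":[0,0,0],"slide":[-0.002,0.01,0.08],"jaw":0.8},
    {"angular":[0,0,0],"slide":[0,0,0.08],"jaw":0.8},
    {"angular":[0,0,0],"slide":[0,0,0.06],"jaw":0.8},
    {"angular":[0,0,0],"slide":[0,0,0],"jaw":0.8},
  ],
)

```text
time_s: 5.5
tool_pos: [0.4138, 0.3348, 0.0499]
tool_rot: [-179.7, 0.2, 97.1]
force: [-0.7, -0.1, -0.1]
grip_width: 0.0694
grasp_force: 0.0
```

```bash
python3 -c "
from h import *
to([.4125,.3385,.0275],[180,0,97])"
```

```text
t 5.5 pos [0.4138 0.3348 0.0499] [-179.7    0.2   97.1] F [-0.7 -0.1 -0.1] w 0.0694 slide [ 0.0077 -0.0015  0.0448] turn [-0.0017  0.001   0.0003]
```

Emit:
step_arm(
  rows=[
    {"angular":[0,0,0],"slide":[0.007,0,0.045],"jaw":0.8},
    {"angular":[0,0,0],"slide":[0,0,0],"jaw":0.0},
    {"angular":[0,0,0],"slide":[0,0,0],"jaw":0.0},
    {"angular":[0,0,0],"slide":[0,0,0],"jaw":0.0},
    {"angular":[0,0,0],"slide":[0,0,0],"jaw":0.0},
    {"angular":[0,0,0],"slide":[0,0,-0.02],"jaw":0.0},
    {"angular":[0,0,0],"slide":[0,0,-0.04],"jaw":0.0},
    {"angular":[0,0,0],"slide":[0,0,0],"jaw":0.0},
  ],
  newtons=25,
)

```text
time_s: 6.5
tool_pos: [0.4181, 0.3389, 0.0618]
tool_rot: [179.8, -0.1, 96.8]
force: [0.1, 0.5, -3.2]
grip_width: 0.0355
grasp_force: 25.0
```

```bash
python3 -c "
from h import *
to([.53,.09,.16],[-170,0,-174.8])"
```

```text
t 6.5 pos [0.4181 0.3389 0.0618] [ 1.798e+02 -1.000e-01  9.680e+01] F [ 0.1  0.5 -3.2] w 0.0355 slide [-0.5203  0.1639 -0.197 ] turn [ 0.0455 -0.0426 -0.4898]
```

Emit:
step_arm(
  rows=[
    {"angular":[0,0,0],"slide":[0,0,-0.1],"jaw":0},
    {"angular":[0,0,0],"slide":[-0.02,0.01,-0.1],"jaw":0},
    {"angular":[0,0,0],"slide":[-0.1,0.031,0],"jaw":0},
    {"angular":[0,0,0],"slide":[-0.1,0.031,0],"jaw":0},
    {"angular":[0,0,0],"slide":[-0.1,0.031,0],"jaw":0},
    {"angular":[0,0,0],"slide":[-0.1,0.031,0],"jaw":0},
    {"angular":[0,0,0],"slide":[-0.1,0.03,0],"jaw":0},
    {"angular":[0,0,-0.055],"slide":[0,0,0],"jaw":0},
    {"angular":[0,0,-0.055],"slide":[0,0,0],"jaw":0},
    {"angular":[0,0,-0.055],"slide":[0,0,0],"jaw":0},
  ],
)

```text
time_s: 7.75
tool_pos: [0.5286, 0.0891, 0.1591]
tool_rot: [-179.9, -0.0, 126.8]
force: [-0.1, 0.4, -2.1]
grip_width: 0.0353
grasp_force: 25.0
```

Emit:
step_arm(
  rows=[
    {"angular":[0,0,-0.055],"slide":[0,0,0],"jaw":0},
    {"angular":[0,0,-0.055],"slide":[0,0,0],"jaw":0},
    {"angular":[0,0,-0.055],"slide":[0,0,0],"jaw":0},
    {"angular":[0,0,-0.055],"slide":[0,0,0],"jaw":0},
    {"angular":[0,0,-0.055],"slide":[0,0,0],"jaw":0},
    {"angular":[0,0,-0.049],"slide":[0,0,0],"jaw":0},
    {"angular":[-0.0556,0,0],"slide":[0,0,0],"jaw":0},
    {"angular":[0,0,0],"slide":[0,0,0],"jaw":0},
  ],
)

```text
time_s: 8.75
tool_pos: [0.5292, 0.0847, 0.1591]
tool_rot: [170.1, -0.1, -175.6]
force: [0.9, -1.0, -3.2]
grip_width: 0.0353
grasp_force: 25.0
```

```bash
python3 - <<'E'
from h import *
to([.5305,.090+.012*.17,.088-.0118],[170,0,-174.8])
im=env.read_camera('top')[:,:,::-1];c=env.camera_info('top')
cv2.imwrite('pics/w4.png',cv2.resize(im[140:260,140:300],(800,600),interpolation=cv2.INTER_CUBIC))
E
```

```text
t 8.75 pos [0.5292 0.0847 0.1591] [ 1.701e+02 -1.000e-01 -1.756e+02] F [ 0.9 -1.  -3.2] w 0.0353 slide [-0.0039 -0.0141  0.1657] turn [-0.0007  0.0005 -0.0045]
```

View pics/w4.png

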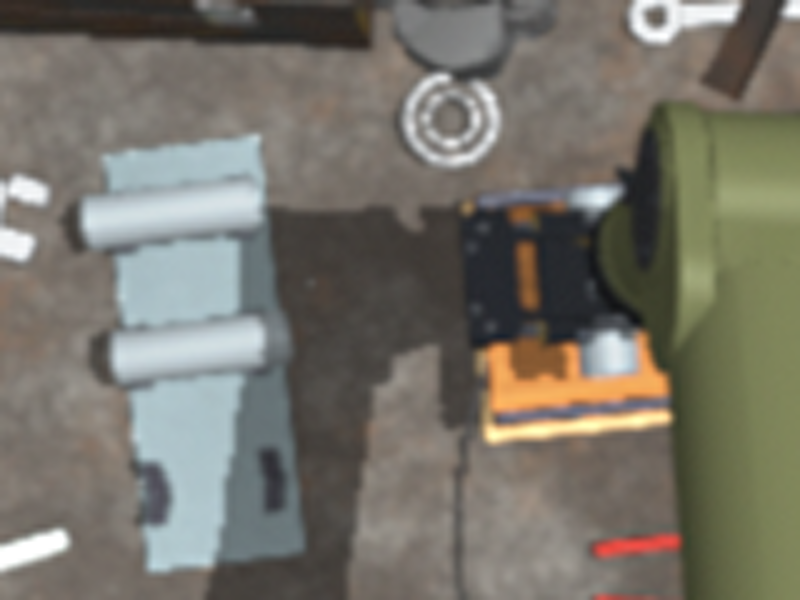

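The top crop shows the tube held across the ramp, with its visible ends at about (612,372) and (595,190). The tube from the near slot has left the rack. I'll check its centring across the guides.

```bash
python3 - <<'E'
from h import *
c=env.camera_info('top')
print(plane(c,[(140+612/5,140+374/5),(140+595/5,140+187/5)],.180).round(4), plane(c,[(140+490/5,140+440/5),(140+585/5,140+420/5)],.08).round(4))
E
```

```text
[[0.4763 0.0774 0.18  ]
 [0.5874 0.0866 0.18  ]] [[0.4403 0.1533 0.08  ]
 [0.4525 0.0934 0.08  ]]
```

Emit:
step_arm(
  rows=[
    {"angular":[0,0,0],"slide":[0,-0.014,0.05],"jaw":0},
    {"angular":[0,0,0],"slide":[0,0,0.05],"jaw":0},
    {"angular":[0,0,0],"slide":[0,0,0.04],"jaw":0},
    {"angular":[0,0,0],"slide":[0,0,0.016],"jaw":0},
    {"angular":[0,0,0],"slide":[0,0,0],"jaw":0},
    {"angular":[0,0,0],"slide":[0,0,0],"jaw":0},
  ],
)

```text
time_s: 9.55
tool_pos: [0.5291, 0.0964, 0.0829]
tool_rot: [170.0, 0.1, -175.1]
force: [-0.5, -0.0, -2.3]
grip_width: 0.0351
grasp_force: 25.0
```

Emit:
step_arm(
  rows=[
    {"angular":[0,0,0],"slide":[0,0,0.006],"jaw":0},
    {"angular":[0,0,0],"slide":[0,0,0],"jaw":0},
  ],
)

```text
time_s: 9.8
tool_pos: [0.5284, 0.0968, 0.0792]
tool_rot: [170.0, 0.0, -175.2]
force: [-1.3, -0.5, -2.8]
grip_width: 0.0355
grasp_force: 25.0
```

Emit:
step_arm(
  rows=[
    {"angular":[0,0,0],"slide":[0,0,0.004],"jaw":0},
    {"angular":[0,0,0],"slide":[0,0,0],"jaw":0},
  ],
)

```text
time_s: 10.05
tool_pos: [0.5285, 0.0969, 0.079]
tool_rot: [169.9, 0.0, -175.2]
force: [-5.5, -1.9, 8.6]
grip_width: 0.0354
grasp_force: 25.0
```

Emit:
step_arm(
  rows=[
    {"angular":[0,0,0],"slide":[0,0,0.003],"jaw":0},
    {"angular":[0,0,0],"slide":[0,0,0],"jaw":0},
  ],
)

```text
time_s: 10.3
tool_pos: [0.5285, 0.0969, 0.0789]
tool_rot: [169.9, 0.0, -175.2]
force: [-8.3, -3.1, 17.8]
grip_width: 0.0353
grasp_force: 25.0
```

Emit:
step_arm(
  rows=[
    {"angular":[0,0,0],"slide":[0,0,0.002],"jaw":0},
    {"angular":[0,0,0],"slide":[0,0,0],"jaw":0},
  ],
)

```text
time_s: 10.55
tool_pos: [0.5286, 0.0968, 0.0789]
tool_rot: [169.9, 0.0, -175.2]
force: [-11.0, -4.1, 22.4]
grip_width: 0.0354
grasp_force: 25.0
```

Emit:
step_arm(
  rows=[
    {"angular":[0,0,0],"slide":[0,0,-0.006],"jaw":0},
    {"angular":[0,0,0],"slide":[0,0,0],"jaw":0},
  ],
)

```text
time_s: 10.8
tool_pos: [0.529, 0.0969, 0.079]
tool_rot: [170.0, 0.1, -175.2]
force: [-3.1, -1.6, 8.3]
grip_width: 0.0354
grasp_force: 25.0
```

Emit:
step_arm(
  rows=[
    {"angular":[0,0,0],"slide":[0,0,0],"jaw":0.8},
    {"angular":[0,0,0],"slide":[0,0,0],"jaw":0.8},
    {"angular":[0,0,0],"slide":[0,0,-0.1],"jaw":0.8},
    {"angular":[0,0,0],"slide":[0,0,-0.1],"jaw":0.8},
    {"angular":[0,0,0],"slide":[0,0.1,0],"jaw":0.8},
    {"angular":[0,0,0],"slide":[0,0.1,0],"jaw":0.8},
    {"angular":[0,0,0],"slide":[0,0,0],"jaw":0.8},
    {"angular":[0,0,0],"slide":[0,0,0],"jaw":0.8},
  ],
)

```text
time_s: 11.8
tool_pos: [0.5214, 0.1776, 0.193]
tool_rot: [170.0, -0.0, -175.1]
force: [-0.1, -0.7, -0.3]
grip_width: 0.0698
grasp_force: 0.0
```

```bash
python3 - <<'E'
from h import *
to([.5,.3,.2],[180,0,97])
im=env.read_camera('top')[:,:,::-1];w=env.read_camera('wrist')[:,:,::-1]
a=cv2.resize(im[140:260,140:460],(800,300));b=cv2.resize(w,(400,300));cv2.imwrite('pics/v5.png',np.vstack([a,np.hstack([b,0*b])]))
E
```

```text
t 11.8 pos [0.5214 0.1776 0.193 ] [ 170.    -0.  -175.1] F [-0.1 -0.7 -0.3] w 0.0698 slide [0.0218 0.2463 0.029 ] turn [ 0.044  -0.0425  0.4868]
```

View pics/v5.png

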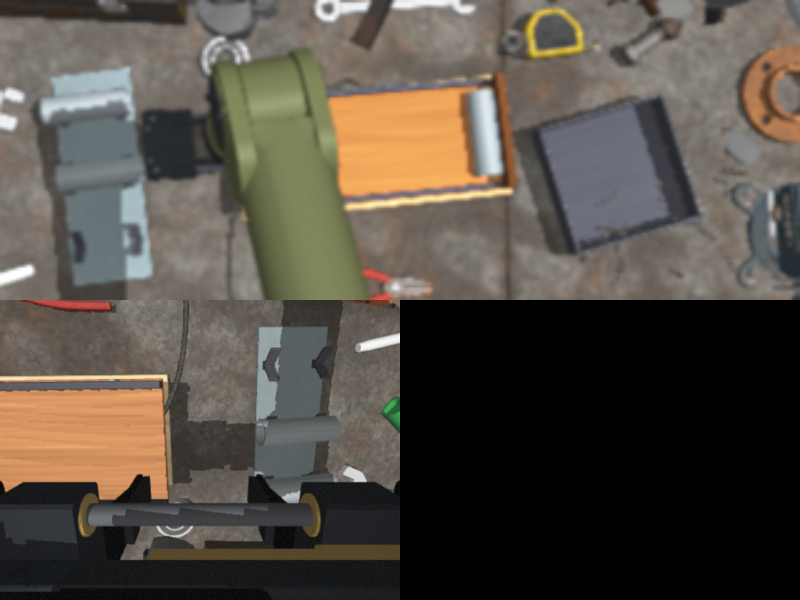

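The first tube rolled: it lies at the foot against the stop, at about (484,130) in the top strip, so it is round. Next is the middle tube.

Emit:
step_arm(
  rows=[
    {"angular":[0.0556,0,0],"slide":[0,0.1,0],"jaw":0.8},
    {"angular":[0,0,0],"slide":[0.002,0.11,0.025],"jaw":0.8},
    {"angular":[0,0,0],"slide":[0.002,0.11,0.025],"jaw":0.8},
    {"angular":[0,0,0.0545],"slide":[0,0,0],"jaw":0.8},
    {"angular":[0,0,0.0545],"slide":[0,0,0],"jaw":0.8},
    {"angular":[0,0,0.0545],"slide":[0,0,0],"jaw":0.8},
    {"angular":[0,0,0.0545],"slide":[0,0,0],"jaw":0.8},
    {"angular":[0,0,0.0545],"slide":[0,0,0],"jaw":0.8},
    {"angular":[0,0,0.0545],"slide":[0,0,0],"jaw":0.8},
    {"angular":[0,0,0.0545],"slide":[0,0,0],"jaw":0.8},
  ],
)

```text
time_s: 13.15
tool_pos: [0.5067, 0.3348, 0.1768]
tool_rot: [-180.0, 0.0, 115.7]
force: [0.7, -1.0, -0.4]
grip_width: 0.0693
grasp_force: 0.0
```

Emit:
step_arm(
  rows=[
    {"angular":[0,0,0.0545],"slide":[0,0,0],"jaw":0.8},
    {"angular":[0,0,0.0525],"slide":[0,0,0],"jaw":0.8},
    {"angular":[0,0,0],"slide":[0,0,0],"jaw":0.8},
    {"angular":[0,0,0],"slide":[0,0,0],"jaw":0.8},
  ],
)

```text
time_s: 13.65
tool_pos: [0.5063, 0.3357, 0.177]
tool_rot: [-180.0, 0.0, 97.0]
force: [-0.4, 0.4, 0.4]
grip_width: 0.0696
grasp_force: 0.0
```

```bash
python3 -c "
from h import *
to([.504,.3445,.0275],[180,0,97])"
```

```text
t 13.65 pos [0.5063 0.3357 0.177 ] [-180.    0.   97.] F [-0.4  0.4  0.4] w 0.0696 slide [ 0.0182 -0.0024  0.299 ] turn [-0.      0.0001  0.    ]
```

Emit:
step_arm(
  rows=[
    {"angular":[0,0,0],"slide":[0.018,-0.002,0.09],"jaw":0.8},
    {"angular":[0,0,0],"slide":[0,0,0.09],"jaw":0.8},
    {"angular":[0,0,0],"slide":[0,0,0.06],"jaw":0.8},
    {"angular":[0,0,0],"slide":[0,0,0.04],"jaw":0.8},
    {"angular":[0,0,0],"slide":[0,0,0.019],"jaw":0.8},
    {"angular":[0,0,0],"slide":[0,0,0],"jaw":0.8},
  ],
)

```text
time_s: 14.4
tool_pos: [0.5042, 0.3452, 0.0278]
tool_rot: [180.0, -0.0, 96.9]
force: [0.4, -0.5, 0.5]
grip_width: 0.0698
grasp_force: 0.0
```

Emit:
step_arm(
  rows=[
    {"angular":[0,0,0],"slide":[0,0,0],"jaw":0.0},
    {"angular":[0,0,0],"slide":[0,0,0],"jaw":0.0},
    {"angular":[0,0,0],"slide":[0,0,0],"jaw":0.0},
    {"angular":[0,0,0],"slide":[0,0,0],"jaw":0.0},
  ],
)

```text
time_s: 14.9
tool_pos: [0.503, 0.3452, 0.0279]
tool_rot: [-179.9, -0.0, 96.9]
force: [-8.6, -1.3, 5.0]
grip_width: 0.0377
grasp_force: 4.2
```

Emit:
step_arm(
  rows=[
    {"angular":[0,0,0],"slide":[0,0,-0.02],"jaw":0.0},
    {"angular":[0,0,0],"slide":[0,0,-0.08],"jaw":0.0},
    {"angular":[0,0,0],"slide":[0,0,-0.1],"jaw":0.0},
    {"angular":[0,0,0],"slide":[0,0,-0.07],"jaw":0.0},
    {"angular":[0,0,0],"slide":[0,0,0],"jaw":0.0},
  ],
)

```text
time_s: 15.52
tool_pos: [0.5062, 0.3463, 0.1665]
tool_rot: [179.6, -0.2, 96.9]
force: [-0.0, -0.1, -3.0]
grip_width: 0.0354
grasp_force: 25.0
```

```bash
python3 -c "
from h import *
to([.53,.085,.16],[170,0,-174.8])"
```

```text
t 15.525 pos [0.5062 0.3463 0.1665] [179.6  -0.2  96.9] F [-0.  -0.1 -3. ] w 0.0354 slide [-0.5246 -0.0156  0.011 ] turn [-0.0415  0.0434 -0.4891]
```

Emit:
step_arm(
  rows=[
    {"angular":[0,0,0],"slide":[-0.1,-0.003,0],"jaw":0},
    {"angular":[0,0,0],"slide":[-0.105,-0.003,0],"jaw":0},
    {"angular":[0,0,0],"slide":[-0.105,-0.003,0],"jaw":0},
    {"angular":[0,0,0],"slide":[-0.105,-0.003,0],"jaw":0},
    {"angular":[0,0,0],"slide":[-0.105,-0.003,0],"jaw":0},
    {"angular":[0,0,-0.0545],"slide":[0,0,0],"jaw":0},
    {"angular":[0,0,-0.0545],"slide":[0,0,0],"jaw":0},
    {"angular":[0,0,-0.0545],"slide":[0,0,0],"jaw":0},
    {"angular":[0,0,-0.0545],"slide":[0,0,0],"jaw":0},
    {"angular":[0,0,-0.0545],"slide":[0,0,0],"jaw":0},
  ],
)

```text
time_s: 16.77
tool_pos: [0.5267, 0.0858, 0.1608]
tool_rot: [-179.9, -0.1, 146.3]
force: [-0.4, 0.3, -2.6]
grip_width: 0.0356
grasp_force: 25.0
```

Emit:
step_arm(
  rows=[
    {"angular":[0,0,-0.0545],"slide":[0,0,0],"jaw":0},
    {"angular":[0,0,-0.0545],"slide":[0,0,0],"jaw":0},
    {"angular":[0,0,-0.0545],"slide":[0,0,0],"jaw":0},
    {"angular":[0,0,-0.053],"slide":[0,0,0],"jaw":0},
    {"angular":[-0.0556,0,0],"slide":[0,0,0],"jaw":0},
    {"angular":[0,0,0],"slide":[0,0,0],"jaw":0},
    {"angular":[0,0,0],"slide":[0,0,0],"jaw":0},
  ],
)

```text
time_s: 17.65
tool_pos: [0.5271, 0.086, 0.1615]
tool_rot: [170.1, -0.1, -175.1]
force: [0.1, -0.2, -3.1]
grip_width: 0.0353
grasp_force: 25.0
```

```bash
python3 - <<'E'
from h import *
to([.529,.0965,.0825],[170,0,-174.8])
im=env.read_camera('top')[:,:,::-1];c=env.camera_info('top')
H,S,V=cv2.split(cv2.cvtColor(im,cv2.COLOR_BGR2HSV));m=np.zeros(S.shape,'uint8');m[170:225,240:300]=((S<40)&(V>140))[170:225,240:300]
n,_,st,ce=cv2.connectedComponentsWithStats(m)
for i in range(1,n):
    if st[i,4]>12:
        x,y,w,h=st[i,:4];print(st[i],plane(c,[(x+w/2,y),(x+w/2,y+h)],.18).round(4)[:,:2].tolist())
E
```

```text
t 17.65 pos [0.5271 0.086  0.1615] [ 1.701e+02 -1.000e-01 -1.751e+02] F [ 0.1 -0.2 -3.1] w 0.0353 slide [-0.006  -0.0069  0.1592] turn [-0.0005 -0.0004 -0.0018]
[254 177  10   5  40] [[0.5885, 0.0866], [0.5736, 0.0867]]
[257 206  10  10  77] [[0.5023, 0.0784], [0.4728, 0.0786]]
```

Emit:
step_arm(
  rows=[
    {"angular":[0,0,0],"slide":[0,-0.007,0.05],"jaw":0},
    {"angular":[0,0,0],"slide":[0,0,0.05],"jaw":0},
    {"angular":[0,0,0],"slide":[0,0,0.04],"jaw":0},
    {"angular":[0,0,0],"slide":[0,0,0.019],"jaw":0},
    {"angular":[0,0,0],"slide":[0,0,0],"jaw":0},
    {"angular":[0,0,0],"slide":[0,0,0.004],"jaw":0},
    {"angular":[0,0,0],"slide":[0,0,0],"jaw":0},
  ],
)

```text
time_s: 18.58
tool_pos: [0.5274, 0.0969, 0.0825]
tool_rot: [170.0, 0.1, -175.1]
force: [-0.6, -0.4, -2.0]
grip_width: 0.0356
grasp_force: 25.0
```

Emit:
step_arm(
  rows=[
    {"angular":[0,0,0],"slide":[0,0,0.004],"jaw":0},
    {"angular":[0,0,0],"slide":[0,0,0],"jaw":0},
  ],
)

```text
time_s: 18.82
tool_pos: [0.5268, 0.0972, 0.0799]
tool_rot: [170.0, 0.0, -175.1]
force: [0.1, 0.8, -3.1]
grip_width: 0.0351
grasp_force: 25.0
```

Emit:
step_arm(
  rows=[
    {"angular":[0,0,0],"slide":[0,0,0.003],"jaw":0},
    {"angular":[0,0,0],"slide":[0,0,0],"jaw":0},
  ],
)

```text
time_s: 19.08
tool_pos: [0.5267, 0.0975, 0.0782]
tool_rot: [170.0, -0.0, -175.1]
force: [0.6, -0.1, -2.8]
grip_width: 0.0353
grasp_force: 25.0
```

Emit:
step_arm(
  rows=[
    {"angular":[0,0,0],"slide":[0,0,0.003],"jaw":0},
    {"angular":[0,0,0],"slide":[0,0,0],"jaw":0},
  ],
)

```text
time_s: 19.32
tool_pos: [0.5267, 0.0978, 0.0767]
tool_rot: [170.0, -0.0, -175.1]
force: [-0.2, 0.5, -2.6]
grip_width: 0.0352
grasp_force: 25.0
```

Emit:
step_arm(
  rows=[
    {"angular":[0,0,0],"slide":[0,0,0.003],"jaw":0},
    {"angular":[0,0,0],"slide":[0,0,0],"jaw":0},
  ],
)

```text
time_s: 19.58
tool_pos: [0.5269, 0.0979, 0.0761]
tool_rot: [170.0, 0.0, -175.1]
force: [-3.0, -1.3, 3.4]
grip_width: 0.0352
grasp_force: 25.0
```

Emit:
step_arm(
  rows=[
    {"angular":[0,0,0],"slide":[0,0,0.002],"jaw":0},
    {"angular":[0,0,0],"slide":[0,0,0],"jaw":0},
  ],
)

```text
time_s: 19.82
tool_pos: [0.527, 0.0979, 0.0761]
tool_rot: [169.9, 0.0, -175.1]
force: [-5.9, -1.9, 11.1]
grip_width: 0.0351
grasp_force: 25.0
```

Emit:
step_arm(
  rows=[
    {"angular":[0,0,0],"slide":[0,0,-0.002],"jaw":0},
    {"angular":[0,0,0],"slide":[0,0,0],"jaw":0.8},
    {"angular":[0,0,0],"slide":[0,0,0],"jaw":0.8},
    {"angular":[0,0,0],"slide":[0,0,0],"jaw":0.8},
    {"angular":[0,0,0],"slide":[0,0,-0.1],"jaw":0.8},
    {"angular":[0,0,0],"slide":[0,0,-0.1],"jaw":0.8},
    {"angular":[0,0,0],"slide":[0,0.1,0],"jaw":0.8},
    {"angular":[0,0,0],"slide":[0,0.1,0],"jaw":0.8},
    {"angular":[0,0,0],"slide":[0,0,0],"jaw":0.8},
    {"angular":[0,0,0],"slide":[0,0,0],"jaw":0.8},
  ],
)

```text
time_s: 21.08
tool_pos: [0.5198, 0.1784, 0.191]
tool_rot: [170.0, -0.0, -175.0]
force: [-0.3, 0.4, -0.1]
grip_width: 0.0698
grasp_force: 0.0
```

```bash
python3 - <<'E'
from h import *
to([.529,.0965,.16],[170,0,-174.8])
im=env.read_camera('top')[:,:,::-1];w=env.read_camera('wrist')[:,:,::-1];s=env.read_camera('scene')[:,:,::-1]
a=cv2.resize(im[140:260,140:460],(800,300));b=cv2.resize(w,(400,300));d=cv2.resize(s[130:280,180:380],(400,300));cv2.imwrite('pics/v6.png',np.vstack([a,np.hstack([b,d])]))
E
```

```text
t 21.075 pos [0.5198 0.1784 0.191 ] [ 170.   -0. -175.] F [-0.3  0.4 -0.1] w 0.0698 slide [-0.0043 -0.1729  0.0325] turn [-0.0002  0.0002 -0.0014]
```

View pics/v6.png

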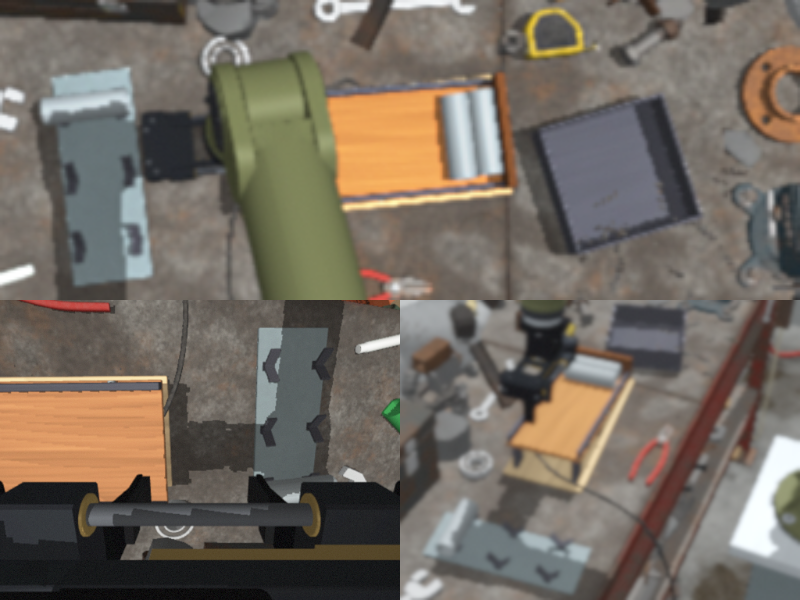

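The second tube also rolled: both lie side by side at the foot, at about (455,135) and (484,130). The last tube, in the far slot, must then be the flat one. It still has to be tested.

Emit:
step_arm(
  rows=[
    {"angular":[0.0556,0,0],"slide":[0,0,0],"jaw":0.8},
    {"angular":[0,0,0],"slide":[-0.045,0.09,0.013],"jaw":0.8},
    {"angular":[0,0,0],"slide":[-0.045,0.09,0.013],"jaw":0.8},
    {"angular":[0,0,0],"slide":[-0.045,0.09,0.013],"jaw":0.8},
    {"angular":[0,0,0],"slide":[-0.045,0.09,0.013],"jaw":0.8},
    {"angular":[0,0,0.0545],"slide":[0,0,0],"jaw":0.8},
    {"angular":[0,0,0.0545],"slide":[0,0,0],"jaw":0.8},
    {"angular":[0,0,0.0545],"slide":[0,0,0],"jaw":0.8},
    {"angular":[0,0,0.0545],"slide":[0,0,0],"jaw":0.8},
    {"angular":[0,0,0.0545],"slide":[0,0,0],"jaw":0.8},
  ],
)

```text
time_s: 22.48
tool_pos: [0.5946, 0.3645, 0.1649]
tool_rot: [-180.0, 0.0, 135.5]
force: [-0.3, 0.1, -0.0]
grip_width: 0.0694
grasp_force: 0.0
```

Emit:
step_arm(
  rows=[
    {"angular":[0,0,0.0545],"slide":[0,0,0],"jaw":0.8},
    {"angular":[0,0,0.0545],"slide":[0,0,0],"jaw":0.8},
    {"angular":[0,0,0.0545],"slide":[0,0,0],"jaw":0.8},
    {"angular":[0,0,0.0525],"slide":[0,0,0],"jaw":0.8},
    {"angular":[0,0,0],"slide":[0,0,0],"jaw":0.8},
    {"angular":[0,0,0],"slide":[0,0,0],"jaw":0.8},
  ],
)

```text
time_s: 23.22
tool_pos: [0.5942, 0.3653, 0.1651]
tool_rot: [-180.0, 0.0, 97.1]
force: [0.4, 0.6, -1.3]
grip_width: 0.0696
grasp_force: 0.0
```

```bash
python3 -c "
from h import *
to([.594,.3645,.0275],[180,0,97])"
```

```text
t 23.225 pos [0.5942 0.3653 0.1651] [-180.     0.    97.1] F [ 0.4  0.6 -1.3] w 0.0696 slide [-0.0014 -0.0006  0.2752] turn [-0.      0.0001  0.0006]
```

Emit:
step_arm(
  rows=[
    {"angular":[0,0,0],"slide":[0,0,0.08],"jaw":0.8},
    {"angular":[0,0,0],"slide":[0,0,0.08],"jaw":0.8},
    {"angular":[0,0,0],"slide":[0,0,0.06],"jaw":0.8},
    {"angular":[0,0,0],"slide":[0,0,0.04],"jaw":0.8},
    {"angular":[0,0,0],"slide":[0,0,0.015],"jaw":0.8},
    {"angular":[0,0,0],"slide":[0,0,0],"jaw":0.8},
  ],
)

```text
time_s: 23.98
tool_pos: [0.5943, 0.366, 0.0281]
tool_rot: [180.0, -0.0, 97.0]
force: [0.2, 0.0, 0.7]
grip_width: 0.0695
grasp_force: 0.0
```

Emit:
step_arm(
  rows=[
    {"angular":[0,0,0],"slide":[0,0,0],"jaw":0.0},
    {"angular":[0,0,0],"slide":[0,0,0],"jaw":0.0},
    {"angular":[0,0,0],"slide":[0,0,0],"jaw":0.0},
    {"angular":[0,0,0],"slide":[0,0,0],"jaw":0.0},
    {"angular":[0,0,0],"slide":[0,0,0],"jaw":0.0},
    {"angular":[0,0,0],"slide":[0,0,0],"jaw":0.0},
  ],
)

```text
time_s: 24.72
tool_pos: [0.5902, 0.3657, 0.0278]
tool_rot: [-179.5, 0.0, 97.1]
force: [-8.4, -2.2, 6.6]
grip_width: 0.0356
grasp_force: 25.0
```

Emit:
step_arm(
  rows=[
    {"angular":[0,0,0],"slide":[0,0,-0.02],"jaw":0.0},
    {"angular":[0,0,0],"slide":[0,0,-0.08],"jaw":0.0},
    {"angular":[0,0,0],"slide":[0,0,-0.1],"jaw":0.0},
    {"angular":[0,0,0],"slide":[0,0,-0.07],"jaw":0.0},
    {"angular":[0,0,0],"slide":[0,0,0],"jaw":0.0},
  ],
)

```text
time_s: 25.35
tool_pos: [0.5965, 0.3667, 0.167]
tool_rot: [179.6, -0.2, 97.0]
force: [0.2, 0.4, -2.3]
grip_width: 0.0351
grasp_force: 25.0
```

```bash
python3 -c "
from h import *
to([.53,.085,.16],[170,0,-174.8])"
```

```text
t 25.35 pos [0.5965 0.3667 0.167 ] [179.6  -0.2  97. ] F [ 0.2  0.4 -2.3] w 0.0351 slide [-0.543  -0.2006  0.0107] turn [-0.0414  0.0436 -0.4886]
```

Emit:
step_arm(
  rows=[
    {"angular":[0,0,0],"slide":[-0.09,-0.034,0],"jaw":0},
    {"angular":[0,0,0],"slide":[-0.09,-0.033,0],"jaw":0},
    {"angular":[0,0,0],"slide":[-0.09,-0.033,0],"jaw":0},
    {"angular":[0,0,0],"slide":[-0.09,-0.033,0],"jaw":0},
    {"angular":[0,0,0],"slide":[-0.09,-0.033,0],"jaw":0},
    {"angular":[0,0,0],"slide":[-0.09,-0.034,0],"jaw":0},
    {"angular":[0,0,-0.0545],"slide":[0,0,0],"jaw":0},
    {"angular":[0,0,-0.0545],"slide":[0,0,0],"jaw":0},
    {"angular":[0,0,-0.0545],"slide":[0,0,0],"jaw":0},
    {"angular":[0,0,-0.0545],"slide":[0,0,0],"jaw":0},
  ],
)

```text
time_s: 26.6
tool_pos: [0.5267, 0.0853, 0.1611]
tool_rot: [-179.9, -0.0, 136.6]
force: [0.3, -1.3, -2.6]
grip_width: 0.0352
grasp_force: 25.0
```

Emit:
step_arm(
  rows=[
    {"angular":[0,0,-0.0545],"slide":[0,0,0],"jaw":0},
    {"angular":[0,0,-0.0545],"slide":[0,0,0],"jaw":0},
    {"angular":[0,0,-0.0545],"slide":[0,0,0],"jaw":0},
    {"angular":[0,0,-0.0545],"slide":[0,0,0],"jaw":0},
    {"angular":[0,0,-0.053],"slide":[0,0,0],"jaw":0},
    {"angular":[-0.0556,0,0],"slide":[0,0,0],"jaw":0},
    {"angular":[0,0,0],"slide":[0,0,0],"jaw":0},
    {"angular":[0,0,0],"slide":[0,0,0],"jaw":0},
  ],
)

```text
time_s: 27.6
tool_pos: [0.527, 0.0857, 0.1617]
tool_rot: [170.1, -0.1, -175.0]
force: [0.6, 1.7, -2.5]
grip_width: 0.0353
grasp_force: 25.0
```

```bash
python3 - <<'E'
from h import *
to([.529,.0965,.0825],[170,0,-174.8])
im=env.read_camera('top')[:,:,::-1];c=env.camera_info('top')
H,S,V=cv2.split(cv2.cvtColor(im,cv2.COLOR_BGR2HSV));m=np.zeros(S.shape,'uint8');m[170:225,240:300]=((S<40)&(V>140))[170:225,240:300]
n,_,st,ce=cv2.connectedComponentsWithStats(m)
for i in range(1,n):
    if st[i,4]>12:
        x,y,w,h=st[i,:4];print(st[i],plane(c,[(x+w/2,y),(x+w/2,y+h)],.18).round(4)[:,:2].tolist())
E
```

```text
t 27.6 pos [0.527  0.0857 0.1617] [ 1.701e+02 -1.000e-01 -1.750e+02] F [ 0.6  1.7 -2.5] w 0.0353 slide [-0.0062 -0.0063  0.1597] turn [-0.0005 -0.0004 -0.0012]
[254 177  10   5  44] [[0.5885, 0.0866], [0.5736, 0.0867]]
[256 206  11   9  74] [[0.5023, 0.0798], [0.4757, 0.08]]
```

Emit:
step_arm(
  rows=[
    {"angular":[0,0,0],"slide":[0,-0.007,0.05],"jaw":0},
    {"angular":[0,0,0],"slide":[0,0,0.05],"jaw":0},
    {"angular":[0,0,0],"slide":[0,0,0.04],"jaw":0},
    {"angular":[0,0,0],"slide":[0,0,0.019],"jaw":0},
    {"angular":[0,0,0],"slide":[0,0,0.004],"jaw":0},
    {"angular":[0,0,0],"slide":[0,0,0.004],"jaw":0},
    {"angular":[0,0,0],"slide":[0,0,0],"jaw":0},
  ],
)

```text
time_s: 28.52
tool_pos: [0.5271, 0.0967, 0.0805]
tool_rot: [170.0, 0.1, -175.0]
force: [0.1, 0.4, -1.6]
grip_width: 0.0357
grasp_force: 25.0
```

Emit:
step_arm(
  rows=[
    {"angular":[0,0,0],"slide":[0,0,0.004],"jaw":0},
    {"angular":[0,0,0],"slide":[0,0,0],"jaw":0},
  ],
)

```text
time_s: 28.78
tool_pos: [0.5267, 0.097, 0.078]
tool_rot: [170.0, 0.0, -175.0]
force: [0.2, 1.0, -2.5]
grip_width: 0.0352
grasp_force: 25.0
```

Emit:
step_arm(
  rows=[
    {"angular":[0,0,0],"slide":[0,0,0.003],"jaw":0},
    {"angular":[0,0,0],"slide":[0,0,0],"jaw":0},
  ],
)

```text
time_s: 29.02
tool_pos: [0.5265, 0.0973, 0.0763]
tool_rot: [170.0, -0.0, -175.0]
force: [-0.1, 0.1, -1.6]
grip_width: 0.0352
grasp_force: 25.0
```

Emit:
step_arm(
  rows=[
    {"angular":[0,0,0],"slide":[0,0,0.003],"jaw":0},
    {"angular":[0,0,0],"slide":[0,0,0],"jaw":0},
  ],
)

```text
time_s: 29.28
tool_pos: [0.5265, 0.0976, 0.0748]
tool_rot: [170.0, -0.0, -175.0]
force: [-0.2, 0.4, -1.7]
grip_width: 0.0352
grasp_force: 25.0
```

Emit:
step_arm(
  rows=[
    {"angular":[0,0,0],"slide":[0,0,0.003],"jaw":0},
    {"angular":[0,0,0],"slide":[0,0,0],"jaw":0},
  ],
)

```text
time_s: 29.52
tool_pos: [0.5265, 0.0979, 0.0733]
tool_rot: [170.0, -0.0, -175.0]
force: [-0.4, 0.5, -2.5]
grip_width: 0.0352
grasp_force: 25.0
```

Emit:
step_arm(
  rows=[
    {"angular":[0,0,0],"slide":[0,0,0.003],"jaw":0},
    {"angular":[0,0,0],"slide":[0,0,0],"jaw":0},
  ],
)

```text
time_s: 29.78
tool_pos: [0.5267, 0.0981, 0.0721]
tool_rot: [170.0, 0.0, -175.0]
force: [-0.5, 0.1, -1.5]
grip_width: 0.0353
grasp_force: 25.0
```

Emit:
step_arm(
  rows=[
    {"angular":[0,0,0],"slide":[0,0,0.002],"jaw":0},
    {"angular":[0,0,0],"slide":[0,0,0],"jaw":0},
  ],
)

```text
time_s: 30.02
tool_pos: [0.5267, 0.0981, 0.0721]
tool_rot: [170.0, 0.0, -175.0]
force: [-2.3, -1.4, 5.6]
grip_width: 0.035
grasp_force: 25.0
```

Contact came 4 mm lower than for the last tube, which fits a flat. Now I release it.

Emit:
step_arm(
  rows=[
    {"angular":[0,0,0],"slide":[0,0,0],"jaw":0.8},
    {"angular":[0,0,0],"slide":[0,0,0],"jaw":0.8},
    {"angular":[0,0,0],"slide":[0,0,0],"jaw":0.8},
    {"angular":[0,0,0],"slide":[0,0,-0.1],"jaw":0.8},
    {"angular":[0,0,0],"slide":[0,0,-0.1],"jaw":0.8},
    {"angular":[0,0,0],"slide":[0,0.1,0],"jaw":0.8},
    {"angular":[0,0,0],"slide":[0,0.1,0],"jaw":0.8},
    {"angular":[0,0,0],"slide":[0,0.1,0],"jaw":0.8},
    {"angular":[0,0,0],"slide":[0,0.1,0],"jaw":0.8},
    {"angular":[0,0,0],"slide":[0,0,0],"jaw":0.8},
  ],
)

```text
time_s: 31.28
tool_pos: [0.509, 0.2828, 0.2047]
tool_rot: [169.9, 0.0, -174.5]
force: [-0.8, -0.1, 0.3]
grip_width: 0.0693
grasp_force: 0.0
```

```bash
python3 - <<'E'
from h import *
to([.5267,.0981,.0721],[170,0,-175])
im=env.read_camera('top')[:,:,::-1];w=env.read_camera('wrist')[:,:,::-1];s=env.read_camera('scene')[:,:,::-1]
a=cv2.resize(im[140:260,140:460],(800,300));b=cv2.resize(w,(400,300));d=cv2.resize(s[130:280,180:380],(400,300));cv2.imwrite('pics/v7.png',np.vstack([a,np.hstack([b,d])]))
E
```

```text
t 31.275 pos [0.509  0.2828 0.2047] [ 169.9    0.  -174.5] F [-0.8 -0.1  0.3] w 0.0693 slide [ 4.000e-04 -4.120e-01  1.957e-01] turn [ 0.0007 -0.0004  0.0028]
```

View pics/v7.png

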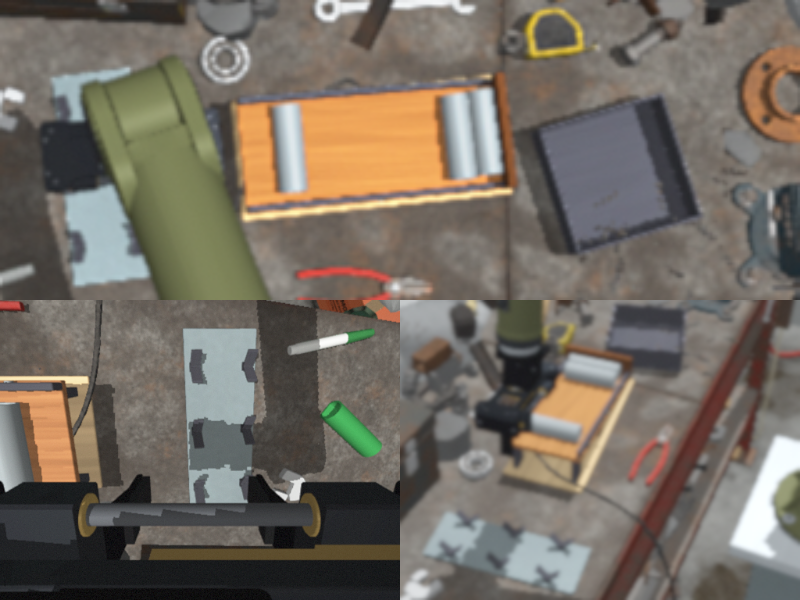

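The third tube stays where it was laid, at about (290,147) in the top strip, so it has a flat. I'll pick it up again and bin it.

Emit:
step_arm(
  rows=[
    {"angular":[0,0,0],"slide":[0,-0.1,0],"jaw":0.8},
    {"angular":[0,0,0],"slide":[0,-0.105,0],"jaw":0.8},
    {"angular":[0,0,0],"slide":[0,-0.105,0],"jaw":0.8},
    {"angular":[0,0,0],"slide":[0,-0.1,0],"jaw":0.8},
    {"angular":[0,0,0],"slide":[0,0,0.06],"jaw":0.8},
    {"angular":[0,0,0],"slide":[0,0,0],"jaw":0.8},
    {"angular":[0,0,0],"slide":[0,0,0],"jaw":0.8},
  ],
)

```text
time_s: 32.3
tool_pos: [0.5283, 0.081, 0.1398]
tool_rot: [170.0, 0.0, -175.0]
force: [0.2, -1.0, 1.0]
grip_width: 0.0695
grasp_force: 0.0
```

```bash
python3 -c "
from h import *
to([.5267,.0978,.0735],[170,0,-175])"
```

```text
t 32.3 pos [0.5283 0.081  0.1398] [ 170.    0. -175.] F [ 0.2 -1.   1. ] w 0.0695 slide [0.0003 0.0101 0.1364] turn [0.0001 0.0002 0.0001]
```

Emit:
step_arm(
  rows=[
    {"angular":[0,0,0],"slide":[0,0.01,0.06],"jaw":0.8},
    {"angular":[0,0,0],"slide":[0,0,0.05],"jaw":0.8},
    {"angular":[0,0,0],"slide":[0,0,0.026],"jaw":0.8},
    {"angular":[0,0,0],"slide":[0,0,0],"jaw":0.8},
    {"angular":[0,0,0],"slide":[0,0,0],"jaw":0},
    {"angular":[0,0,0],"slide":[0,0,0],"jaw":0},
    {"angular":[0,0,0],"slide":[0,0,0],"jaw":0},
    {"angular":[0,0,0],"slide":[0,0,0],"jaw":0},
    {"angular":[0,0,0],"slide":[0,0,0],"jaw":0},
    {"angular":[0,0,0],"slide":[0,0,0],"jaw":0},
  ],
)

```text
time_s: 33.55
tool_pos: [0.5267, 0.0979, 0.0733]
tool_rot: [170.0, 0.0, -175.0]
force: [-0.7, -0.5, 2.2]
grip_width: 0.0355
grasp_force: 25.0
```

Emit:
step_arm(
  rows=[
    {"angular":[0,0,0],"slide":[0,0,-0.04],"jaw":0},
    {"angular":[0,0,0],"slide":[0,0,-0.1],"jaw":0},
    {"angular":[0,0,0],"slide":[0,0,-0.1],"jaw":0},
    {"angular":[0.0556,0,0],"slide":[0,0,0],"jaw":0},
    {"angular":[0,0,0],"slide":[0,0,0],"jaw":0},
    {"angular":[0,0,0],"slide":[0,0,0],"jaw":0},
  ],
)

```text
time_s: 34.3
tool_pos: [0.5278, 0.0769, 0.1911]
tool_rot: [179.9, -0.1, -175.0]
force: [-1.1, -0.7, -2.4]
grip_width: 0.0354
grasp_force: 25.0
```

```bash
python3 -c "
from h import *
to([.497,-.325,.19],[180,0,106])"
```

```text
t 34.3 pos [0.5278 0.0769 0.1911] [ 1.799e+02 -1.000e-01 -1.750e+02] F [-1.1 -0.7 -2.4] w 0.0354 slide [ 0.132  -0.7952  0.0014] turn [ 1.000e-04 -5.000e-04  4.391e-01]
```

Emit:
step_arm(
  rows=[
    {"angular":[0,0,0],"slide":[0.0165,-0.099,0],"jaw":0},
    {"angular":[0,0,0],"slide":[0.0165,-0.1,0],"jaw":0},
    {"angular":[0,0,0],"slide":[0.0165,-0.1,0],"jaw":0},
    {"angular":[0,0,0],"slide":[0.0165,-0.1,0],"jaw":0},
    {"angular":[0,0,0],"slide":[0.0165,-0.1,0],"jaw":0},
    {"angular":[0,0,0],"slide":[0.0165,-0.1,0],"jaw":0},
    {"angular":[0,0,0],"slide":[0.0165,-0.099,0],"jaw":0},
    {"angular":[0,0,0],"slide":[0.0165,-0.099,0],"jaw":0},
    {"angular":[0,0,0.0549],"slide":[0,0,0],"jaw":0},
    {"angular":[0,0,0.0549],"slide":[0,0,0],"jaw":0},
  ],
)

```text
time_s: 35.55
tool_pos: [0.4954, -0.328, 0.1906]
tool_rot: [180.0, -0.1, 164.6]
force: [1.4, 0.4, -2.1]
grip_width: 0.0353
grasp_force: 25.0
```

Emit:
step_arm(
  rows=[
    {"angular":[0,0,0.0549],"slide":[0,0,0],"jaw":0},
    {"angular":[0,0,0.0549],"slide":[0,0,0],"jaw":0},
    {"angular":[0,0,0.0549],"slide":[0,0,0],"jaw":0},
    {"angular":[0,0,0.0549],"slide":[0,0,0],"jaw":0},
    {"angular":[0,0,0.0549],"slide":[0,0,0],"jaw":0},
    {"angular":[0,0,0.0549],"slide":[0,0,0],"jaw":0},
    {"angular":[0,0,0],"slide":[0,0,0],"jaw":0},
    {"angular":[0,0,0],"slide":[0,0,0],"jaw":0},
  ],
)

```text
time_s: 36.55
tool_pos: [0.4969, -0.3262, 0.191]
tool_rot: [-180.0, -0.0, 106.1]
force: [0.9, -0.4, -2.2]
grip_width: 0.035
grasp_force: 25.0
```

```bash
python3 -c "
from h import *
to([.497,-.325,.018],[180,0,106])"
```

```text
t 36.55 pos [ 0.4969 -0.3262  0.191 ] [-180.    -0.   106.1] F [ 0.9 -0.4 -2.2] w 0.035 slide [0.002  0.0008 0.346 ] turn [-0.     -0.0001  0.0003]
```

Emit:
step_arm(
  rows=[
    {"angular":[0,0,0],"slide":[0,0,0.09],"jaw":0},
    {"angular":[0,0,0],"slide":[0,0,0.09],"jaw":0},
    {"angular":[0,0,0],"slide":[0,0,0.07],"jaw":0},
    {"angular":[0,0,0],"slide":[0,0,0.05],"jaw":0},
    {"angular":[0,0,0],"slide":[0,0,0.03],"jaw":0},
    {"angular":[0,0,0],"slide":[0,0,0.01],"jaw":0},
    {"angular":[0,0,0],"slide":[0,0,0],"jaw":0},
  ],
)

```text
time_s: 37.42
tool_pos: [0.4979, -0.326, 0.0217]
tool_rot: [180.0, 0.0, 106.0]
force: [-0.3, -0.7, -2.7]
grip_width: 0.0354
grasp_force: 25.0
```

Emit:
step_arm(
  rows=[
    {"angular":[0,0,0],"slide":[0,0,0.006],"jaw":0},
    {"angular":[0,0,0],"slide":[0,0,0],"jaw":0},
  ],
)

```text
time_s: 37.67
tool_pos: [0.4979, -0.3256, 0.0186]
tool_rot: [180.0, 0.0, 106.0]
force: [-0.2, 0.0, -2.4]
grip_width: 0.0351
grasp_force: 25.0
```

Emit:
step_arm(
  rows=[
    {"angular":[0,0,0],"slide":[0,0,0.006],"jaw":0},
    {"angular":[0,0,0],"slide":[0,0,0.006],"jaw":0},
    {"angular":[0,0,0],"slide":[0,0,0],"jaw":0},
  ],
)

```text
time_s: 38.05
tool_pos: [0.4974, -0.3254, 0.0118]
tool_rot: [-180.0, -0.0, 106.0]
force: [-0.8, 0.3, -2.2]
grip_width: 0.0355
grasp_force: 25.0
```

Emit:
step_arm(
  rows=[
    {"angular":[0,0,0],"slide":[0,0,0],"jaw":0.7},
    {"angular":[0,0,0],"slide":[0,0,0],"jaw":0.7},
    {"angular":[0,0,0],"slide":[0,0,0],"jaw":0.7},
    {"angular":[0,0,0],"slide":[0,0,-0.08],"jaw":0.7},
    {"angular":[0,0,0],"slide":[0,0,-0.1],"jaw":0.7},
    {"angular":[0,0,0],"slide":[0,0,-0.1],"jaw":0.7},
    {"angular":[0,0,0],"slide":[-0.1,0,-0.05],"jaw":0.7},
    {"angular":[0,0,0],"slide":[-0.1,0,-0.05],"jaw":0.7},
    {"angular":[0,0,0],"slide":[0,0,0],"jaw":0.7},
    {"angular":[0,0,0],"slide":[0,0,0],"jaw":0.7},
  ],
)

```text
time_s: 39.3
tool_pos: [0.5247, -0.4216, 0.2016]
tool_rot: [-180.0, -0.1, 105.9]
force: [0.6, 1.1, -0.7]
grip_width: 0.0612
grasp_force: 0.0
```

```bash
python3 - <<'E'
from h import *
to([.5,-.4,.2])
im=env.read_camera('top')[:,:,::-1];w=env.read_camera('wrist')[:,:,::-1];s=env.read_camera('scene')[:,:,::-1]
a=cv2.resize(im[140:260,140:460],(800,300));b=cv2.resize(w,(400,300));d=cv2.resize(s[110:260,180:380],(400,300));cv2.imwrite('pics/v8.png',np.vstack([a,np.hstack([b,d])]))
E
```

```text
t 39.3 pos [ 0.5247 -0.4216  0.2016] [-1.800e+02 -1.000e-01  1.059e+02] F [ 0.6  1.1 -0.7] w 0.0612 slide [ 0.055  -0.0356  0.0033] turn
```

View pics/v8.png

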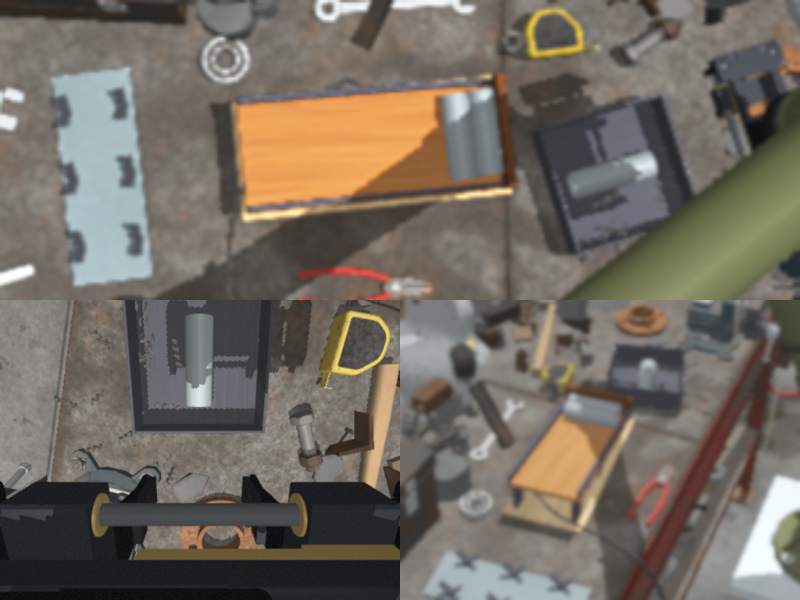

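The flat tube lies in the bin at about (612,175), both round ones are at the foot at (455,135) and (484,130), and nothing else looks disturbed.

```bash
python3 -c "
from cell import env
print(env.sign_off())"
```

```text
the job is handed in; nothing more can be done
None
```

The job is handed in at about 39 s of the 72 s allowed: the near-slot and middle tubes rolled and lie at the ramp's foot (round), and the far-slot tube stayed where it was laid and is in the scrap bin (flat); no verdict came back.

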